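Fetch the whistle weight from behind the spice things

TASK

The whistle weight stands at the back of the white shelf behind the spice box (with the katori on it) and the steel canister. First clear the katori, the box and the canister onto the steel tray, standing side by side on its floor; then set the whistle weight down over the vent pipe in the middle of the cooker lid; and only then put the box, the katori on top of it, and the canister back where each stood. Knock nothing over, and leave the gasket rings and the glass jar alone.

Things in the scene. Friction and masses are not known exactly. Their poses are not given: they have to be found in the camera images.
- whistle: whistle (pressure) weight of a cooker: upright plain aluminium cylinder, diameter 36 mm, 34 mm high, with a black knob (diameter 16, 10 mm high) on top, 44 mm in all. In its underside is an open central bore of diameter 20 mm, 18 mm deep. Mass about 0.09 kg. Origin: centre of the underside, z up. Starts on the shelf, behind box and canister.
- spice_box: closed yellow plastic spice box, 110 mm long (its x), 60 mm wide (its y), 62 mm high (z), flat top, about 0.16 kg. Origin: centre of the underside. Starts on the shelf, its long side roughly away from the robot, left or right of the canister.
- katori: empty steel katori (small round bowl): outer diameter 66 mm at the rim and straight down over the top 20 mm, narrowing to a 48 mm flat foot; 34 mm high, wall 3 mm, about 0.09 kg. Origin: centre of the underside of the foot, z up. Starts standing on the box's top, within 5 mm of the middle.
- canister: closed stainless steel canister, plain upright cylinder of diameter 60 mm, 100 mm high, 0.15 to 0.3 kg. Origin: centre of the underside. Starts on the shelf beside the box.
- tray: fixed flat rectangular steel tray, 330 mm (its x) by 130 mm (its y), 4 mm wall, rim 12 mm high, floor 4 mm above its origin. Origin: centre of the underside, on the counter (z = 0). It lies to one side of the shelf, left or right, long side roughly along the world's x.
- lid: fixed steel pressure-cooker lid on the counter, on the shelf's other side: diameter 196 mm, shallow dome, black handle along its +x to 205 mm from the centre. Its middle is flat (diameter 60 mm) at 30 mm above the origin; on the axis there stands the vent pipe, diameter 9 mm, 16 mm tall (top at 46 mm). A small black plug lies 55 mm off at -x. Origin: on the pipe's axis, at counter level.
- shelf: fixed white melamine shelf board, 440 mm (x) by 340 mm (y), 18 mm thick, lying on the counter: its top is at z = 0.018 m. Origin: centre of the underside. A low steel rail, about 35 mm high, runs along its far edge.
- gasket_outer: bystander: loose black rubber gasket ring, outer diameter 160, inner 140, 7 mm thick, flat on the far part of the shelf. Origin: ring centre, underside.
- gasket_inner: bystander: smaller black gasket ring, outer diameter 130, inner 112, 7 mm thick, lying inside the larger one. Origin: ring centre, underside.
- glass_jar: bystander: small amber glass jar with steel cap, diameter 52 mm, 75 mm high, standing on the far part of the shelf. Origin: centre of the underside.

How it is judged:
On the way, in this order (a step that is already met when the one before it is completed fails the run):
1. katori, spice box and canister all stand upright on the tray's floor, released, while the whistle weight still stands untouched in its place (x of katori in the frame of tray between -0.14 and 0.14 m and y of katori in the frame of tray between -0.05 and 0.05 m and z of katori in the frame of tray between 0.001 and 0.01 m and angle between each of katori, spice_box, canister's own z axis and vertical below 0.12 rad and x of spice_box in the frame of tray between -0.14 and 0.14 m and y of spice_box in the frame of tray between -0.05 and 0.05 m and z of spice_box in the frame of tray between 0.001 and 0.01 m and x of canister in the frame of tray between -0.14 and 0.14 m and y of canister in the frame of tray between -0.05 and 0.05 m and z of canister in the frame of tray between 0.001 and 0.01 m and contact force between the fingers and katori below 0.3 N and linear speed of each of katori, spice_box, canister below 0.02 m/s and contact force between the fingers and spice_box below 0.3 N and contact force between the fingers and canister below 0.3 N and distance of whistle from where it was at the start of the episode below 0.02 m), for 0.2 s.
2. the whistle weight is seated over the lid's vent pipe and released, the three others still on the tray (horizontal distance between whistle and lid below 0.01 m and z of whistle in the frame of lid between 0.025 and 0.035 m and angle between each of whistle, katori, spice_box, canister's own z axis and vertical below 0.12 rad and contact force between the fingers and whistle below 0.3 N and linear speed of whistle below 0.02 m/s and x of katori in the frame of tray between -0.14 and 0.14 m and y of katori in the frame of tray between -0.05 and 0.05 m and z of katori in the frame of tray between 0.001 and 0.01 m and x of spice_box in the frame of tray between -0.14 and 0.14 m and y of spice_box in the frame of tray between -0.05 and 0.05 m and z of spice_box in the frame of tray between 0.001 and 0.01 m and x of canister in the frame of tray between -0.14 and 0.14 m and y of canister in the frame of tray between -0.05 and 0.05 m and z of canister in the frame of tray between 0.001 and 0.01 m), for 0.2 s.
At the end, for the whole second after the job is handed in: Spice box, katori (on top of the box) and canister each stand upright within 15 mm of where they stood at the start; the whistle weight sits upright (within 7 degrees) on the lid's flat middle, over the vent pipe, axis within 10 mm of the pipe's; everything released and at rest (distance of each of katori, spice_box, canister from where it was at the start of the episode below 0.015 m and angle between each of katori, spice_box, canister, whistle's own z axis and vertical below 0.12 rad and contact force between the fingers and katori below 0.3 N and linear speed of each of katori, spice_box, canister, whistle below 0.02 m/s and contact force between the fingers and spice_box below 0.3 N and contact force between the fingers and canister below 0.3 N and horizontal distance between whistle and lid below 0.01 m and z of whistle in the frame of lid between 0.025 and 0.035 m and contact force between the fingers and whistle below 0.3 N); the robot touches nothing.
It fails at once if a gasket ring or the glass jar is shifted by more than 20 mm (distance of any of gasket_outer, gasket_inner, glass_jar from where it was at the start of the episode above 0.02 m).
It fails at once if the katori, spice box, canister, whistle weight or glass jar is knocked over (tilted beyond 50 degrees) (angle between any of katori, spice_box, canister, whistle, glass_jar's own z axis and vertical above 0.87 rad).
It also fails if it takes over 144 s, if anything falls off the work surface, if the arm or the gripper's body presses on something with over 40 N, if the wrist force passes 120 N, or if a joint passes its speed limit or range.

ROBOT

A 6-joint arm with a two-finger parallel gripper is mounted at the origin on the work surface. World frame = base frame: x ahead of the robot, y to its left, z up, the work surface at z = 0. Lengths are in m, angles in rad, forces in N, time in s.
With the tool pointing down it reaches from about 0.35 to 0.975 m from the base axis. Payload 7.1 kg.
Tool frame: the origin (TCP) lies between the finger pads; the fingertips stand 22 mm ahead of it and the grasp point (between the pads) lies 3 mm ahead of it (env.tcp_to_tips is the distance from the TCP to the fingertips, in m); z points along the fingers, y is the line along which they close (so a half turn about z gives the same grasp; the last joint's range is limited). The gripper opens to 88 mm and grips with 3 to 60 N. Pads are 20 mm wide; open, the fingers measure 115 mm over their backs; the gripper's body (75 mm by 178 mm) begins 61 mm behind the grasp point.
Start: joints at [-1.157, 0.423, 1.63, -0, 1.089, -0.019], TCP at [0.262, -0.567, 0.245] pointing down, gripper open.
Joint ranges: [-3, 3], [-0.9, 2.11], [0.09, 2.58], [-1.31, 4.45], [0.11, 2.69], [-2.54, 2.54]. Speed limits (rad/s): [2.39, 2.39, 3.01, 3.14, 3.14, 3.14].

INTERFACE

Orientations are given as a unit quaternion [x, y, z, w].
In Python, from rig import env, eyes gives the robot as it stands.
- The arm moves only by the shell command python3 -m jog 'ROWS' [OPENING] [FORCE]. ROWS is JSON, a list of rows, each an object with "xyz": the shift along the tool's x, y, z as a fraction of full scale, a list of three; "spin": the turn about the tool's z as a fraction of full scale. In form: [{"xyz": [tx, ty, tz], "spin": spin}, ...]. A call has 1 to 10 rows; each row shifts and turns the commanded pose from where the row before left it, along the tool's axes as they then stand; what a row does not reach is not made up. Full scale, the value 1, is 250 mm for a shift and 5 degrees for a turn. A row lasts 1/12 s, in which the tool goes at most 41.7 mm and 7.16 degrees, less where a joint would pass 70% of its speed; a pose out of reach is approached as far as the arm can. A call with a number of a shift or a turn outside -1 to 1 is refused whole. A call with a gripper value outside its range is refused whole. OPENING is the opening, from 0 (shut) to 1 (fully open), set as the call begins (- or left out, the last holds). The fingers move at their own pace and stop on an object; FORCE is the grip in N (left out, the last holds). Time passes only in rows, so rows that do not move let the fingers close. It gives the time, the measured TCP pose, the force, the opening and the grip force at its end, in the units of the state.
- env.read_state(): the state, without advancing time (a new reading comes with each control period).
- eyes.grab_frame(name): name is "scene" or "top"; returns a dict with "color" (384x512x3 uint8, blue, green, red), "camera_matrix" (3x3 intrinsics, pixels), "world_to_cam" (4x4, takes a point from world to camera coordinates). Camera axes: x right, y down, z forward; pixel columns grow to the right and rows downward; lengths in m; the calibration is good to about 2 mm. A picture is of the moment at which its call begins. There is no depth.
- env.close_job(): hands the job in; it is judged then, once.
The state is a dict: "time": time; "qpos": joint angles; "joint_vel": joint speeds; "tau": joint torques, N m; "position": TCP position; "tool_rot": TCP orientation; "ft_force": force on the tool from outside, world axes, zero at the start; "ft_torque": the same for the moment, N m; "grip_width": finger opening in m; "grip_force": force on a finger pad.
Only numpy, scipy, OpenCV 4.12 (cv2) and the standard library are available. Lean on these libraries where they do the work, as an engineer would, in place of code of your own. Each camera call takes 0.05 s, during which the arm holds its last target. There are 200 camera calls.

## Working session

There is one attempt and no reset: what is moved stays moved. The work goes in short steps, Python scripts to look and compute and a shell command to move; the robot and the scene stay as the last step left them, time stands still between calls to the robot, and variables do not carry over. Pictures are saved under pics/ and viewed, at most 14 in all, crops included, and the job is handed in when it is done.

```bash
mkdir -p pics; ls; python3 - <<'E'
from rig import env, eyes
import cv2,pickle
d={}
for n in("scene","top"):
    f=eyes.grab_frame(n);cv2.imwrite(f"pics/{n}0.png",f["color"]);d[n]=f
    print(n,f["camera_matrix"].tolist(),f["world_to_cam"].round(4).tolist())
pickle.dump(d,open("f0.pkl","wb"))
print(env.read_state())
E
```

```text
pics
scene [[414.7174675620759, 0.0, 256.64406903019534], [0.0, 414.7174675620759, 194.1596973179477], [0.0, 0.0, 1.0]] [[-0.072, 0.9973, -0.0147, 0.0542], [0.5684, 0.0289, -0.8222, -0.3084], [-0.8196, -0.0676, -0.569, 1.5957], [0.0, 0.0, 0.0, 1.0]]
top [[371.35741014225243, 0.0, 248.65034512556716], [0.0, 371.35741014225243, 199.90518703045177], [0.0, 0.0, 1.0]] [[0.027, -0.9996, 0.0056, -0.0172], [-0.9853, -0.0275, -0.1687, 0.6559], [0.1688, -0.001, -0.9856, 0.931], [0.0, 0.0, 0.0, 1.0]]
{'time': 0.1, 'qpos': array([-1.15697626e+00,  4.23763272e-01,  1.63058093e+00, -2.21225937e-05,
        1.08857730e+00, -1.90084111e-02]), 'joint_vel': array([-5.71960945e-04, -1.50327570e-03, -1.45397040e-03,  1.69626198e-03,
        6.69145859e-05,  9.84824200e-05]), 'tau': array([ 3.01714463e-04, -5.45613527e+01, -2.74324375e+01,  6.46922830e-02,
        1.87946402e-02, -1.10299771e-05]), 'position': array([ 0.26198231, -0.56694552,  0.24399295]), 'tool_rot': array([ 9.76672375e-01,  2.14733860e-01, -1.39917183e-04, -6.49598356e-04]), 'ft_force': array([ 1.13121561,  0.95727484, -0.26417884]), 'ft_torque': array([ 0.01521918, -0.01775622,  0.03009594]), 'grip_force': 0.0, 'grip_width': 0.08748353434109198}
```

View pics/scene0.png

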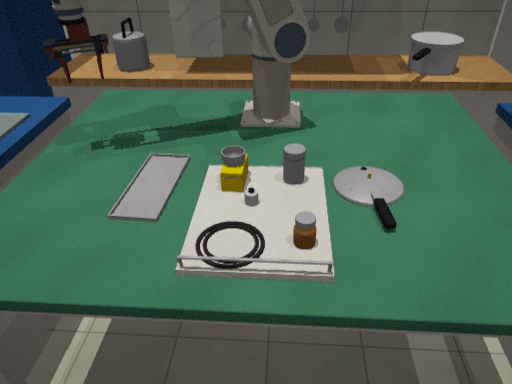

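View pics/top0.png

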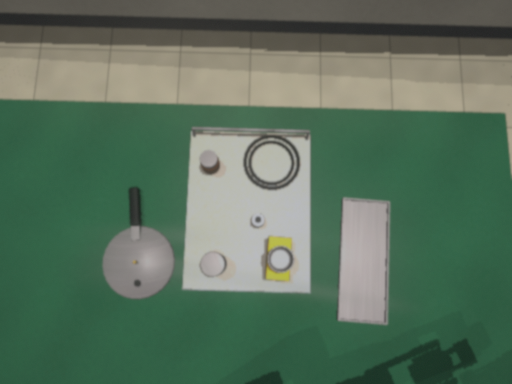

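```bash
cat > h.py <<'E'
import numpy as np,cv2,pickle
from scipy.spatial.transform import Rotation as R
def ray(f,px,z):
    K,T=f["camera_matrix"],f["world_to_cam"]
    d=T[:3,:3].T@np.linalg.inv(K)@np.array([px[0],px[1],1.]);c=-T[:3,:3].T@T[:3,3]
    return c+d*(z-c[2])/d[2]
def proj(f,P):
    p=f["camera_matrix"]@(f["world_to_cam"][:3,:3]@np.asarray(P,float)+f["world_to_cam"][:3,3]);return p[:2]/p[2]
def to(P,yaw=None,s=None):
    """shift of TCP to world P in tool axes, in full-scale units, and spin units"""
    from rig import env
    s=s or env.read_state();r=R.from_quat(s["tool_rot"]);m=r.as_matrix()
    cur=np.degrees(np.arctan2(m[1,0],m[0,0]))
    print("pos",s["position"].round(4),"yaw",round(cur,2),"t",round(s["time"],1),"dxyz(units of 250mm)",(m.T@(np.array(P)-s["position"])/.25).round(4),
      "" if yaw is None else "spin units %.2f"%((cur-yaw)/5))
E
python3 - <<'E'
from h import *
d=pickle.load(open("f0.pkl","rb"));t=d["top"];im=t["color"]
print("cam",-t["world_to_cam"][:3,:3].T@t["world_to_cam"][:3,3])
hsv=cv2.cvtColor(im,cv2.COLOR_BGR2HSV)
m=cv2.inRange(hsv,(20,150,80),(35,255,255));c=max(cv2.findContours(m,0,2)[0],key=cv2.contourArea)
r=cv2.minAreaRect(c);print("box",r);b=cv2.boxPoints(r)
for p in b:print(p,ray(t,p,.08).round(4))
cr=im[95:... and 330] if 0 else im
a=cv2.resize(im[180:330,95:395],None,fx=2.66,fy=2.66,interpolation=cv2.INTER_CUBIC);cv2.imwrite("pics/c1.png",a)
s=d["scene"]["color"];cv2.imwrite("pics/c2.png",cv2.resize(s[140:280,110:410],None,fx=2.66,fy=2.66,interpolation=cv2.INTER_CUBIC))
E
```

```text
cam [0.48955173 0.00170689 1.02841476]
box ((276.9742431640625, 273.2081604003906), (22.28189468383789, 7.458180904388428), 13.392496109008789)
[265.27252 274.25537] [ 0.4642 -0.0459  0.08  ]
[267. 267.] [ 0.4822 -0.0499  0.08  ]
[288.67596 272.16095] [ 0.4709 -0.1046  0.08  ]
[286.9485  279.41632] [ 0.453  -0.1004  0.08  ]
```

View pics/c1.png

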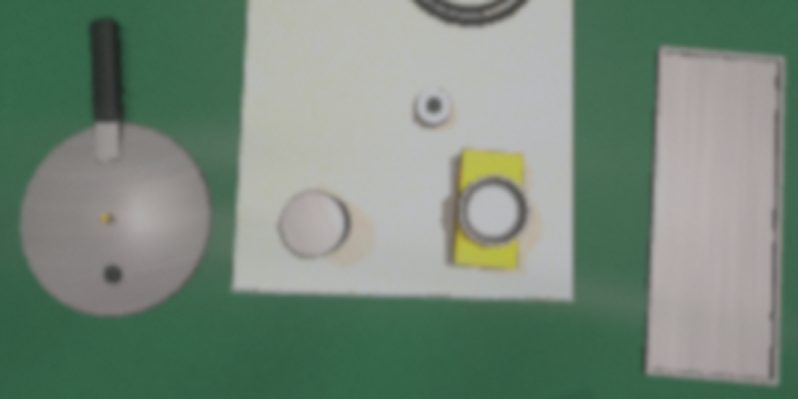

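View pics/c2.png

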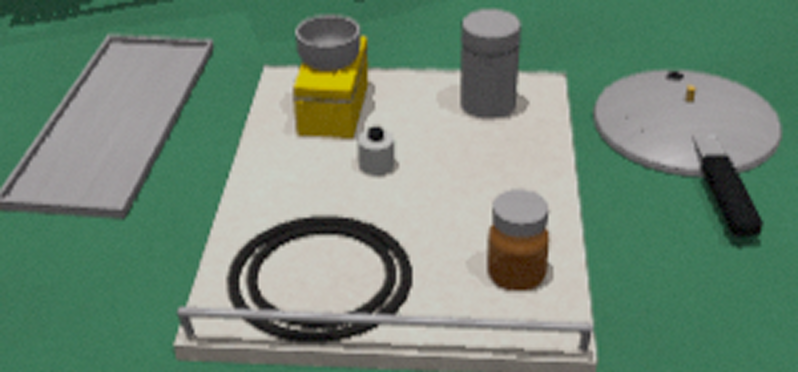

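```bash
python3 - <<'E'
from h import *
d=pickle.load(open("f0.pkl","rb"));t=d["top"];im=t["color"]
U=lambda u,v:((u+.5)/2.66-.5+95,(v+.5)/2.66-.5+180)
hsv=cv2.cvtColor(im,cv2.COLOR_BGR2HSV);hs=d["scene"]["color"];hs2=cv2.cvtColor(hs,cv2.COLOR_BGR2HSV)
print("yellow V:",hsv[275,266:292].tolist())
m=cv2.inRange(hsv,(20,120,130),(35,255,255));m[:225]=0
p=cv2.findNonZero(m);h=cv2.convexHull(p);r=cv2.minAreaRect(h)
for q in cv2.boxPoints(r):print("boxc",q.round(1),ray(t,q,.08)[:2].round(4))
print("box c",r,ray(t,r[0],.08).round(4))
for q in[(464,150),(524,153),(518,269),(457,266)]:print("eye",ray(t,U(*q),.08)[:2].round(4))
g=cv2.cvtColor(im,cv2.COLOR_BGR2GRAY);g4=cv2.resize(g,None,fx=4,fy=4,interpolation=cv2.INTER_CUBIC)
def circ(u,v,z,rad,name):
    x,y=U(u,v);X,Y=int(x*4),int(y*4);w=90
    rr=rad*1.48
    c=cv2.HoughCircles(g4[Y-w:Y+w,X-w:X+w],cv2.HOUGH_GRADIENT,1,20,param1=60,param2=12,minRadius=int(rr*.8),maxRadius=int(rr*1.25))
    print(name,"eye",ray(t,(x,y),z)[:2].round(4),"hough",[(ray(t,((q[0]+X-w+.5)/4-.5,(q[1]+Y-w+.5)/4-.5),z)[:2].round(4).tolist(),round(q[2]/1.48,1)) for q in (c[0][:3] if c is not None else [])])
circ(492,211,.114,33,"katori");circ(313,223,.118,35,"canister");circ(433,105,.062,9,"knob");circ(433,105,.052,19,"whistle body")
o=cv2.inRange(hsv,(10,110,90),(30,255,255));o[:,:120]=0;o[:,150:]=0;o[:255]=0;o[270:]=0
q=np.argwhere(o).mean(0)[::-1] if o.any() else None;print("pipe",q,ray(t,U(107,218),.046)[:2].round(4), None if q is None else ray(t,q,.046)[:2].round(4))
circ(115,220,.012,95,"lid?")
for q in[(659,47),(783,57),(776,383),(646,374)]:print("tray",ray(t,U(*q),.012)[:2].round(4))
# scene view triangulation checks
s=d["scene"];V=lambda u,v:((u+.5)/2.66-.5+110,(v+.5)/2.66-.5+140)
for n,q,z in[("katori",(328,38),.114),("canister",(490,25),.118),("knobtop",(376,131),.062),("pipetop",(690,88),.046)]:print("scene",n,ray(s,V(*q),z)[:2].round(4))
for q in[(295,92),(356,98),(368,40)]:print("scene box",ray(s,V(*q),.08)[:2].round(4))
E
```

```text
yellow V: [[27, 136, 161], [29, 148, 176], [30, 147, 181], [31, 148, 183], [31, 150, 184], [31, 151, 184], [31, 152, 184], [31, 152, 184], [31, 153, 183], [31, 156, 183], [30, 156, 182], [31, 155, 183], [31, 157, 183], [30, 158, 182], [30, 160, 182], [31, 160, 183], [31, 163, 183], [30, 164, 184], [30, 164, 183], [31, 168, 184], [31, 168, 184], [30, 166, 183], [29, 153, 178], [27, 106, 173], [23, 55, 176], [20, 35, 180]]
boxc [265.4 278.4] [ 0.454  -0.0463]
boxc [268.  236.7] [ 0.5583 -0.051 ]
boxc [290.6 238.1] [ 0.5563 -0.1086]
boxc [287.9 279.8] [ 0.4521 -0.1029]
box c ((277.95330810546875, 258.2471008300781), (22.64331817626953, 41.793453216552734), 3.5763344764709473) [ 0.5047 -0.0772  0.08  ]
eye [ 0.5599 -0.0539]
eye [ 0.5586 -0.1114]
eye [ 0.4497 -0.1066]
eye [ 0.451  -0.0493]
katori eye [ 0.5024 -0.0785] hough [([0.5073, -0.0799], np.float32(30.0)), ([0.5015, -0.0666], np.float32(37.8))]
canister eye [0.4872 0.0842] hough [([0.4873, 0.0821], np.float32(34.7))]
knob eye [ 0.6046 -0.0237] hough [([0.605, -0.0237], np.float32(8.0))]
whistle body eye [ 0.6058 -0.0239] hough [([0.6055, -0.022], np.float32(23.2))]
pipe [134. 262.] [0.4864 0.2926] [0.4854 0.2949]
lid? eye [0.4845 0.2944] hough []
tray [ 0.6781 -0.2601]
tray [ 0.6711 -0.3897]
tray [ 0.3434 -0.3707]
tray [ 0.3486 -0.242 ]
scene katori [ 0.5225 -0.0783]
scene canister [0.4954 0.0838]
scene knobtop [ 0.6098 -0.0238]
scene pipetop [0.4899 0.2938]
scene box [ 0.5718 -0.1068]
scene box [ 0.5799 -0.0455]
scene box [ 0.4643 -0.044 ]
```

```bash
python3 -m jog '[{"xyz":[0,0,0],"spin":0.93},{"xyz":[0,0,0],"spin":0.93},{"xyz":[0,0,0],"spin":0.93},{"xyz":[0,0,0],"spin":0.93},{"xyz":[0,0,0],"spin":0.93},{"xyz":[0,0,0],"spin":0.93},{"xyz":[0,0,0],"spin":0}]' 1 15; python3 -c "
from h import *
to([.5025,-.0795,.24],-3)"
```

```text
time: 0.68
position: [0.262, -0.5671, 0.2443]
tool_rot: [1.0, -0.028, -0.0, -0.0]
ft_force: [-0.5, -0.9, 0.4]
grip_width: 0.0884
grip_force: 0.0
pos [ 0.262  -0.5671  0.2443] yaw -3.27 t 0.7 dxyz(units of 250mm) [ 0.8492 -2.0021  0.0182] spin units -0.05
```

```bash
python3 -m jog '[{"xyz":[0.0606,-0.143,0.0013],"spin":0},{"xyz":[0.0606,-0.143,0.0013],"spin":0},{"xyz":[0.0606,-0.143,0.0013],"spin":0},{"xyz":[0.0606,-0.143,0.0013],"spin":0},{"xyz":[0.0606,-0.143,0.0013],"spin":0},{"xyz":[0.0606,-0.143,0.0013],"spin":0},{"xyz":[0.0606,-0.143,0.0013],"spin":0}]' >/dev/null; python3 -m jog '[{"xyz":[0.0606,-0.143,0.0013],"spin":0},{"xyz":[0.0606,-0.143,0.0013],"spin":0},{"xyz":[0.0606,-0.143,0.0013],"spin":0},{"xyz":[0.0606,-0.143,0.0013],"spin":0},{"xyz":[0.0606,-0.143,0.0013],"spin":0},{"xyz":[0.0606,-0.143,0.0013],"spin":0},{"xyz":[0.0606,-0.143,0.0013],"spin":0},{"xyz":[0,0,0],"spin":0},{"xyz":[0,0,0],"spin":0}]'; python3 -c "
from h import *
to([.5025,-.0795,.24],-3)
to([.5025,-.0795,.109],-3)
from rig import eyes
f=eyes.grab_frame('scene');cv2.imwrite('pics/s1.png',cv2.resize(f['color'][60:260,150:410],None,fx=3,fy=3,interpolation=cv2.INTER_CUBIC))"
```

```text
time: 2.02
position: [0.5015, -0.0773, 0.2399]
tool_rot: [1.0, -0.024, -0.0, 0.0]
ft_force: [0.6, -0.1, 0.3]
grip_width: 0.088
grip_force: 0.0
pos [ 0.5015 -0.0773  0.2399] yaw -2.74 t 2.0 dxyz(units of 250mm) [ 0.0046  0.0085 -0.0004] spin units 0.05
pos [ 0.5015 -0.0773  0.2399] yaw -2.74 t 2.0 dxyz(units of 250mm) [0.0048 0.0084 0.5236] spin units 0.05
```

View pics/s1.png

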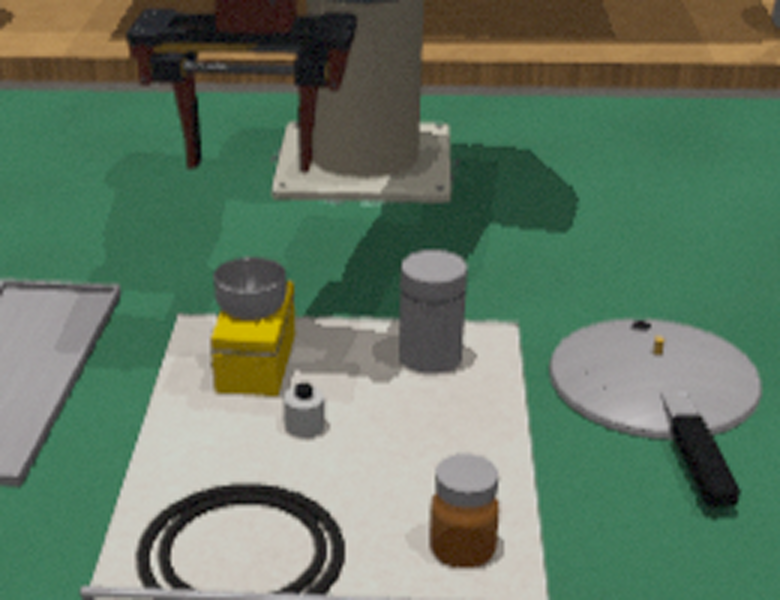

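```bash
python3 -m jog '[{"xyz":[0.0024,0.0042,0.09],"spin":0},{"xyz":[0.0024,0.0042,0.09],"spin":0},{"xyz":[0,0,0.09],"spin":0},{"xyz":[0,0,0.09],"spin":0},{"xyz":[0,0,0.09],"spin":0},{"xyz":[0,0,0.0736],"spin":0},{"xyz":[0,0,0],"spin":0},{"xyz":[0,0,0],"spin":0}]'; python3 -m jog '[{"xyz":[0,0,0],"spin":0},{"xyz":[0,0,0],"spin":0},{"xyz":[0,0,0],"spin":0},{"xyz":[0,0,0],"spin":0},{"xyz":[0,0,0],"spin":0},{"xyz":[0,0,0],"spin":0},{"xyz":[0,0,0],"spin":0},{"xyz":[0,0,0],"spin":0}]' 0 15; python3 -c "
from h import *
to([.5025,-.0795,.109],-3)"
```

```text
time: 2.73
position: [0.501, -0.0824, 0.1087]
tool_rot: [1.0, -0.028, -0.001, -0.0]
ft_force: [1.3, 0.1, 0.6]
grip_width: 0.0878
grip_force: 0.0
time: 3.4
position: [0.5028, -0.0815, 0.1103]
tool_rot: [1.0, -0.027, 0.001, 0.0]
ft_force: [-1.2, -1.6, 7.0]
grip_width: 0.0668
grip_force: 15.0
pos [ 0.5028 -0.0815  0.1103] yaw -3.08 t 3.4 dxyz(units of 250mm) [-0.0015 -0.0079  0.0053] spin units -0.02
```

```bash
python3 -m jog '[{"xyz":[0,0,-0.04],"spin":0},{"xyz":[0,0,-0.08],"spin":0},{"xyz":[0,0,-0.08],"spin":0},{"xyz":[0,0,-0.08],"spin":0},{"xyz":[0,0,-0.06],"spin":0},{"xyz":[0,0,0],"spin":0},{"xyz":[0,0,0],"spin":0}]'; python3 -c "
from h import *
to([.4005,-.3095,.2],-3)"
```

```text
time: 3.98
position: [0.5025, -0.0812, 0.1951]
tool_rot: [1.0, -0.027, 0.001, 0.0]
ft_force: [0.3, -0.6, -1.8]
grip_width: 0.0666
grip_force: 15.0
pos [ 0.5025 -0.0812  0.1951] yaw -3.09 t 4.0 dxyz(units of 250mm) [-0.358   0.934  -0.0201] spin units -0.02
```

```bash
python3 -m jog '[{"xyz":[-0.0358,0.0934,0],"spin":0},{"xyz":[-0.0358,0.0934,0],"spin":0},{"xyz":[-0.0358,0.0934,0],"spin":0},{"xyz":[-0.0358,0.0934,0],"spin":0},{"xyz":[-0.0358,0.0934,0],"spin":0},{"xyz":[-0.0358,0.0934,0],"spin":0},{"xyz":[-0.0358,0.0934,0],"spin":0},{"xyz":[-0.0358,0.0934,0],"spin":0},{"xyz":[-0.0358,0.0934,0],"spin":0},{"xyz":[-0.0358,0.0934,0],"spin":0}]'; python3 -m jog '[{"xyz":[0,0,0],"spin":0},{"xyz":[0,0,0.08],"spin":0},{"xyz":[0,0,0.1],"spin":0},{"xyz":[0,0,0.1],"spin":0},{"xyz":[0,0,0.1],"spin":0},{"xyz":[0,0,0.1],"spin":0},{"xyz":[0,0,0.08],"spin":0},{"xyz":[0,0,0.05],"spin":0},{"xyz":[0,0,0.015],"spin":0},{"xyz":[0,0,0],"spin":0}]';python3 -c "
from h import *
to([.4005,-.3095,.033],-3)
from rig import eyes
f=eyes.grab_frame('scene');cv2.imwrite('pics/s2.png',cv2.resize(f['color'][110:260,90:290],None,fx=3.5,fy=3.5,interpolation=cv2.INTER_CUBIC))"
```

```text
time: 4.82
position: [0.3988, -0.31, 0.1929]
tool_rot: [1.0, -0.027, -0.001, -0.001]
ft_force: [0.7, 0.5, -0.8]
grip_width: 0.0665
grip_force: 15.0
time: 5.65
position: [0.3992, -0.3083, 0.0364]
tool_rot: [1.0, -0.027, -0.001, -0.001]
ft_force: [0.2, 0.8, -1.3]
grip_width: 0.0668
grip_force: 15.0
pos [ 0.3992 -0.3083  0.0364] yaw -3.09 t 5.7 dxyz(units of 250mm) [0.0056 0.0047 0.0135] spin units -0.02
```

View pics/s2.png

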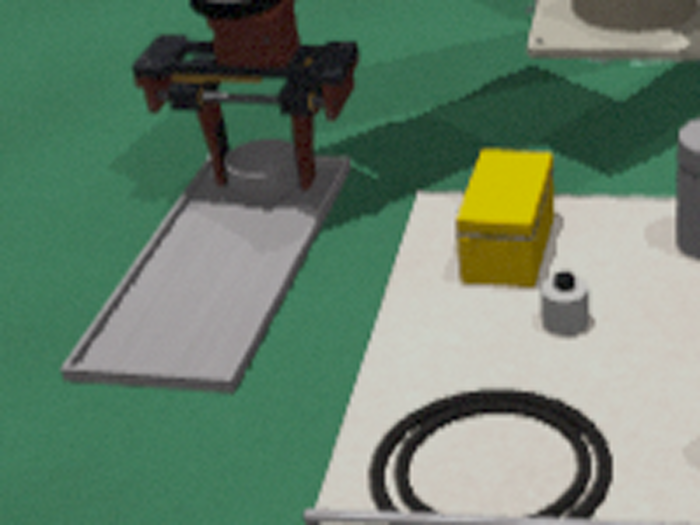

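```bash
python3 -m jog '[{"xyz":[0,0,0.006],"spin":0},{"xyz":[0,0,0.006],"spin":0},{"xyz":[0,0,0],"spin":0},{"xyz":[0,0,0],"spin":0}]'; python3 -m jog '[{"xyz":[0,0,0],"spin":0},{"xyz":[0,0,0],"spin":0},{"xyz":[0,0,0],"spin":0},{"xyz":[0,0,0],"spin":0}]' 0.86;  python3 -m jog '[{"xyz":[0,0,-0.03],"spin":0},{"xyz":[0,0,-0.06],"spin":0},{"xyz":[0,0,-0.1],"spin":0},{"xyz":[0,0,-0.14],"spin":0},{"xyz":[0,0,-0.14],"spin":0},{"xyz":[0,0,-0.14],"spin":0},{"xyz":[0,0,0],"spin":0}]'; python3 -c "
from h import *
to([.505,-.0795,.19],-3);to([.505,-.0795,.066],-3)"
```

```text
time: 6.03
position: [0.4004, -0.3097, 0.0356]
tool_rot: [1.0, -0.027, 0.0, 0.0]
ft_force: [-0.5, -0.6, -0.8]
grip_width: 0.0666
grip_force: 15.0
time: 6.37
position: [0.4002, -0.3096, 0.0351]
tool_rot: [1.0, -0.027, 0.0, 0.0]
ft_force: [-0.3, -0.1, -0.6]
grip_width: 0.0756
grip_force: 0.0
time: 6.95
position: [0.4029, -0.3118, 0.1941]
tool_rot: [1.0, -0.027, 0.004, 0.003]
ft_force: [1.3, -0.9, 0.2]
grip_width: 0.0755
grip_force: 0.0
pos [ 0.4029 -0.3118  0.1941] yaw -3.1 t 7.0 dxyz(units of 250mm) [ 0.3572 -0.9501  0.0136] spin units -0.02
pos [ 0.4029 -0.3118  0.1941] yaw -3.1 t 7.0 dxyz(units of 250mm) [ 0.3529 -0.9532  0.5095] spin units -0.02
```

```bash
python3 -m jog '[{"xyz":[0.036,-0.0946,0],"spin":0},{"xyz":[0.036,-0.0946,0],"spin":0},{"xyz":[0.036,-0.0946,0],"spin":0},{"xyz":[0.036,-0.0946,0],"spin":0},{"xyz":[0.036,-0.0946,0],"spin":0},{"xyz":[0.036,-0.0946,0],"spin":0},{"xyz":[0.036,-0.0946,0],"spin":0},{"xyz":[0.036,-0.0946,0],"spin":0},{"xyz":[0.036,-0.0946,0],"spin":0},{"xyz":[0.036,-0.0946,0],"spin":0}]' 1; python3 -m jog '[{"xyz":[0,0,0],"spin":0},{"xyz":[0,0,0.03],"spin":0},{"xyz":[0,0,0.03],"spin":0},{"xyz":[0,0,0],"spin":0},{"xyz":[0,0,0],"spin":0}]'; python3 -c "
from h import *
to([.505,-.0795,.066],-3)
from rig import eyes
f=eyes.grab_frame('scene');cv2.imwrite('pics/s3.png',cv2.resize(f['color'][90:240,90:290],None,fx=3.5,fy=3.5,interpolation=cv2.INTER_CUBIC))"
```

```text
time: 7.78
position: [0.5029, -0.077, 0.1876]
tool_rot: [1.0, -0.027, -0.0, 0.0]
ft_force: [-0.3, -0.3, 0.5]
grip_width: 0.0875
grip_force: 0.0
time: 8.2
position: [0.5017, -0.079, 0.1716]
tool_rot: [1.0, -0.028, -0.001, -0.0]
ft_force: [0.3, -0.0, 0.1]
grip_width: 0.0877
grip_force: 0.0
pos [ 0.5017 -0.079   0.1716] yaw -3.18 t 8.2 dxyz(units of 250mm) [0.0141 0.0012 0.4224] spin units -0.04
```

View pics/s3.png

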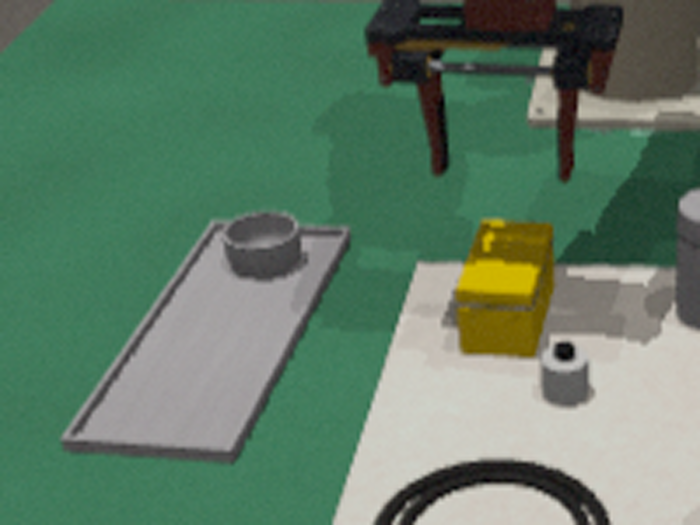

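```bash
python3 -m jog '[{"xyz":[0.006,0,0.06],"spin":0},{"xyz":[0.006,0,0.08],"spin":0},{"xyz":[0,0,0.08],"spin":0},{"xyz":[0,0,0.08],"spin":0},{"xyz":[0,0,0.08],"spin":0},{"xyz":[0,0,0.04],"spin":0},{"xyz":[0,0,0],"spin":0},{"xyz":[0,0,0],"spin":0}]'; python3 -m jog '[{"xyz":[0,0,0],"spin":0},{"xyz":[0,0,0],"spin":0},{"xyz":[0,0,0],"spin":0},{"xyz":[0,0,0],"spin":0},{"xyz":[0,0,0],"spin":0},{"xyz":[0,0,0],"spin":0},{"xyz":[0,0,0],"spin":0},{"xyz":[0,0,0],"spin":0},{"xyz":[0,0,0],"spin":0},{"xyz":[0,0,0],"spin":0}]' 0 20; python3 -c "
from h import *
to([.505,-.0795,.066],-3)"; python3 -m jog '[{"xyz":[0,0,-0.04],"spin":0},{"xyz":[0,0,-0.1],"spin":0},{"xyz":[0,0,-0.12],"spin":0},{"xyz":[0,0,-0.12],"spin":0},{"xyz":[0,0,-0.06],"spin":0},{"xyz":[0,0,0],"spin":0},{"xyz":[0,0,0],"spin":0}]'; python3 -c "
from h import *
to([.505,-.3153,.17],-3)"
```

```text
time: 8.92
position: [0.5056, -0.0788, 0.0675]
tool_rot: [1.0, -0.027, -0.0, -0.0]
ft_force: [1.0, 0.7, -0.3]
grip_width: 0.0876
grip_force: 0.0
time: 9.75
position: [0.5062, -0.0785, 0.0681]
tool_rot: [1.0, -0.027, 0.001, 0.0]
ft_force: [-1.5, -1.2, 7.1]
grip_width: 0.0599
grip_force: 20.0
pos [ 0.5062 -0.0785  0.0681] yaw -3.09 t 9.8 dxyz(units of 250mm) [-0.0046  0.0041  0.0085] spin units -0.02
time: 10.33
position: [0.5059, -0.0784, 0.1782]
tool_rot: [1.0, -0.027, 0.001, 0.0]
ft_force: [0.4, 0.1, -2.2]
grip_width: 0.0598
grip_force: 20.0
pos [ 0.5059 -0.0784  0.1782] yaw -3.1 t 10.3 dxyz(units of 250mm) [0.0474 0.9465 0.033 ] spin units -0.02
```

```bash
python3 -m jog '[{"xyz":[0.0047,0.0946,0],"spin":0},{"xyz":[0.0047,0.0946,0],"spin":0},{"xyz":[0.0047,0.0946,0],"spin":0},{"xyz":[0.0047,0.0946,0],"spin":0},{"xyz":[0.0047,0.0946,0],"spin":0},{"xyz":[0.0047,0.0946,0],"spin":0},{"xyz":[0.0047,0.0946,0],"spin":0},{"xyz":[0.0047,0.0946,0],"spin":0},{"xyz":[0.0047,0.0946,0],"spin":0},{"xyz":[0.0047,0.0946,0],"spin":0}]'; python3 -m jog '[{"xyz":[0,0,0],"spin":0},{"xyz":[0,0,0.06],"spin":0},{"xyz":[0,0,0.08],"spin":0},{"xyz":[0,0,0.08],"spin":0},{"xyz":[0,0,0.08],"spin":0},{"xyz":[0,0,0.08],"spin":0},{"xyz":[0,0,0.06],"spin":0},{"xyz":[0,0,0.03],"spin":0},{"xyz":[0,0,0],"spin":0},{"xyz":[0,0,0],"spin":0}]';python3 -c "
from h import *
to([.505,-.3153,.053],-3)"
```

```text
time: 11.17
position: [0.5034, -0.3156, 0.1751]
tool_rot: [1.0, -0.027, -0.002, -0.001]
ft_force: [0.4, -0.5, -1.4]
grip_width: 0.06
grip_force: 20.0
time: 12.0
position: [0.5042, -0.3146, 0.0592]
tool_rot: [1.0, -0.027, -0.001, -0.001]
ft_force: [-0.5, 1.6, -1.1]
grip_width: 0.0599
grip_force: 20.0
pos [ 0.5042 -0.3146  0.0592] yaw -3.09 t 12.0 dxyz(units of 250mm) [0.0035 0.0028 0.0246] spin units -0.02
```

Lower 5 mm more, release, go up and on to the canister at (0.488, 0.083).

```bash
python3 -m jog '[{"xyz":[0,0,0.01],"spin":0},{"xyz":[0,0,0.01],"spin":0},{"xyz":[0,0,0],"spin":0},{"xyz":[0,0,0],"spin":0}]'; python3 -m jog '[{"xyz":[0,0,0],"spin":0},{"xyz":[0,0,0],"spin":0},{"xyz":[0,0,0],"spin":0},{"xyz":[0,0,0],"spin":0}]' 0.86;  python3 -m jog '[{"xyz":[0,0,-0.03],"spin":0},{"xyz":[0,0,-0.06],"spin":0},{"xyz":[0,0,-0.1],"spin":0},{"xyz":[0,0,-0.14],"spin":0},{"xyz":[0,0,-0.14],"spin":0},{"xyz":[0,0,-0.14],"spin":0},{"xyz":[0,0,-0.06],"spin":0},{"xyz":[0,0,0],"spin":0},{"xyz":[0,0,0],"spin":0}]'; python3 -c "
from h import *
to([.488,.083,.21],-3);to([.488,.083,.086],-3)"
```

```text
time: 12.33
position: [0.5049, -0.3153, 0.0555]
tool_rot: [1.0, -0.027, 0.0, 0.0]
ft_force: [0.6, 1.0, -2.3]
grip_width: 0.06
grip_force: 20.0
time: 12.67
position: [0.5048, -0.3153, 0.0552]
tool_rot: [1.0, -0.027, 0.0, 0.0]
ft_force: [-0.3, -0.2, -0.1]
grip_width: 0.0752
grip_force: 0.0
time: 13.42
position: [0.505, -0.3154, 0.2236]
tool_rot: [1.0, -0.027, 0.001, 0.001]
ft_force: [-0.3, 0.5, -0.2]
grip_width: 0.0758
grip_force: 0.0
pos [ 0.505  -0.3154  0.2236] yaw -3.1 t 13.4 dxyz(units of 250mm) [-0.1541 -1.5876  0.0523] spin units -0.02
pos [ 0.505  -0.3154  0.2236] yaw -3.1 t 13.4 dxyz(units of 250mm) [-0.1552 -1.5881  0.5483] spin units -0.02
```

```bash
python3 -m jog '[{"xyz":[-0.013,-0.1323,0],"spin":0},{"xyz":[-0.013,-0.1323,0],"spin":0},{"xyz":[-0.013,-0.1323,0],"spin":0},{"xyz":[-0.013,-0.1323,0],"spin":0},{"xyz":[-0.013,-0.1323,0],"spin":0},{"xyz":[-0.013,-0.1323,0],"spin":0}]' 1; python3 -m jog '[{"xyz":[-0.013,-0.1323,0],"spin":0},{"xyz":[-0.013,-0.1323,0],"spin":0},{"xyz":[-0.013,-0.1323,0],"spin":0},{"xyz":[-0.013,-0.1323,0],"spin":0},{"xyz":[-0.013,-0.1323,0],"spin":0},{"xyz":[-0.013,-0.1323,0],"spin":0},{"xyz":[0,0,0],"spin":0},{"xyz":[0,0,0],"spin":0},{"xyz":[0,0,0],"spin":0}]'; python3 -c "
from h import *
to([.488,.083,.086],-3)
from rig import eyes
f=eyes.grab_frame('scene');cv2.imwrite('pics/s4.png',cv2.resize(f['color'][70:240,90:410],None,fx=2.5,fy=2.5,interpolation=cv2.INTER_CUBIC))"
```

```text
time: 13.92
position: [0.4943, -0.1142, 0.2205]
tool_rot: [1.0, -0.027, -0.002, -0.0]
ft_force: [0.6, -0.1, -1.2]
grip_width: 0.0881
grip_force: 0.0
time: 14.67
position: [0.4863, 0.0829, 0.2212]
tool_rot: [1.0, -0.027, -0.001, 0.0]
ft_force: [-0.4, 0.1, 1.0]
grip_width: 0.0875
grip_force: 0.0
pos [0.4863 0.0829 0.2212] yaw -3.05 t 14.7 dxyz(units of 250mm) [ 0.008  -0.0013  0.5407] spin units -0.01
```

View pics/s4.png

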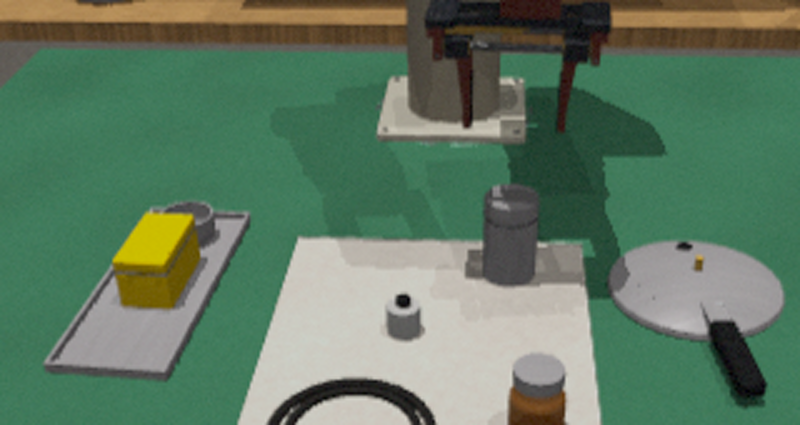

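```bash
python3 -m jog '[{"xyz":[0.004,0,0.06],"spin":0},{"xyz":[0.004,0,0.08],"spin":0},{"xyz":[0,0,0.08],"spin":0},{"xyz":[0,0,0.08],"spin":0},{"xyz":[0,0,0.08],"spin":0},{"xyz":[0,0,0.08],"spin":0},{"xyz":[0,0,0.06],"spin":0},{"xyz":[0,0,0.02],"spin":0},{"xyz":[0,0,0],"spin":0},{"xyz":[0,0,0],"spin":0}]'; python3 -m jog '[{"xyz":[0,0,0],"spin":0},{"xyz":[0,0,0],"spin":0},{"xyz":[0,0,0],"spin":0},{"xyz":[0,0,0],"spin":0},{"xyz":[0,0,0],"spin":0},{"xyz":[0,0,0],"spin":0},{"xyz":[0,0,0],"spin":0},{"xyz":[0,0,0],"spin":0},{"xyz":[0,0,0],"spin":0},{"xyz":[0,0,0],"spin":0}]' 0 25; python3 -c "
from h import *
to([.488,.083,.086],-3)"; python3 -m jog '[{"xyz":[0,0,-0.04],"spin":0},{"xyz":[0,0,-0.1],"spin":0},{"xyz":[0,0,-0.12],"spin":0},{"xyz":[0,0,-0.12],"spin":0},{"xyz":[0,0,-0.06],"spin":0},{"xyz":[0,0,0],"spin":0},{"xyz":[0,0,0],"spin":0}]'; python3 -c "
from h import *
to([.615,-.3215,.19],-3)"
```

```text
time: 15.55
position: [0.4894, 0.0823, 0.0876]
tool_rot: [1.0, -0.028, -0.0, 0.0]
ft_force: [-0.2, -0.3, 0.3]
grip_width: 0.0879
grip_force: 0.0
time: 16.38
position: [0.4896, 0.0832, 0.088]
tool_rot: [1.0, -0.027, 0.0, -0.0]
ft_force: [-1.3, -0.2, 5.6]
grip_width: 0.0597
grip_force: 25.0
pos [0.4896 0.0832 0.088 ] yaw -3.09 t 16.4 dxyz(units of 250mm) [-0.0062  0.0013  0.0079] spin units -0.02
time: 16.97
position: [0.4892, 0.0831, 0.198]
tool_rot: [1.0, -0.027, 0.001, -0.0]
ft_force: [-0.8, -0.8, -2.9]
grip_width: 0.0594
grip_force: 25.0
pos [0.4892 0.0831 0.198 ] yaw -3.1 t 17.0 dxyz(units of 250mm) [0.5898 1.589  0.0324] spin units -0.02
```

```bash
python3 -m jog '[{"xyz":[0.0421,0.1135,0],"spin":0},{"xyz":[0.0421,0.1135,0],"spin":0},{"xyz":[0.0421,0.1135,0],"spin":0},{"xyz":[0.0421,0.1135,0],"spin":0},{"xyz":[0.0421,0.1135,0],"spin":0},{"xyz":[0.0421,0.1135,0],"spin":0},{"xyz":[0.0421,0.1135,0],"spin":0}]'; python3 -m jog '[{"xyz":[0.0421,0.1135,0],"spin":0},{"xyz":[0.0421,0.1135,0],"spin":0},{"xyz":[0.0421,0.1135,0],"spin":0},{"xyz":[0.0421,0.1135,0],"spin":0},{"xyz":[0.0421,0.1135,0],"spin":0},{"xyz":[0.0421,0.1135,0],"spin":0},{"xyz":[0.0421,0.1135,0],"spin":0},{"xyz":[0,0,0],"spin":0},{"xyz":[0,0,0],"spin":0}]'; python3 -m jog '[{"xyz":[0,0,0.06],"spin":0},{"xyz":[0,0,0.08],"spin":0},{"xyz":[0,0,0.08],"spin":0},{"xyz":[0,0,0.08],"spin":0},{"xyz":[0,0,0.08],"spin":0},{"xyz":[0,0,0.06],"spin":0},{"xyz":[0,0,0.03],"spin":0},{"xyz":[0,0,0],"spin":0},{"xyz":[0,0,0],"spin":0}]';python3 -c "
from h import *
to([.615,-.3215,.074],-3)"
```

```text
time: 17.55
position: [0.5508, -0.1204, 0.1951]
tool_rot: [1.0, -0.027, -0.002, -0.0]
ft_force: [0.5, 1.1, -2.9]
grip_width: 0.06
grip_force: 25.0
time: 18.3
position: [0.6137, -0.3224, 0.1944]
tool_rot: [1.0, -0.028, -0.002, -0.001]
ft_force: [0.7, 1.2, -2.8]
grip_width: 0.0599
grip_force: 25.0
time: 19.05
position: [0.6148, -0.3211, 0.0797]
tool_rot: [1.0, -0.027, -0.0, -0.0]
ft_force: [-0.1, 0.6, -2.5]
grip_width: 0.0594
grip_force: 25.0
pos [ 0.6148 -0.3211  0.0797] yaw -3.08 t 19.1 dxyz(units of 250mm) [0.0009 0.0017 0.0228] spin units -0.02
```

```bash
python3 -m jog '[{"xyz":[0,0,0.01],"spin":0},{"xyz":[0,0,0.008],"spin":0},{"xyz":[0,0,0],"spin":0},{"xyz":[0,0,0],"spin":0}]'; python3 -m jog '[{"xyz":[0,0,0],"spin":0},{"xyz":[0,0,0],"spin":0},{"xyz":[0,0,0],"spin":0},{"xyz":[0,0,0],"spin":0}]' 0.9;  python3 -m jog '[{"xyz":[0,0,-0.03],"spin":0},{"xyz":[0,0,-0.06],"spin":0},{"xyz":[0,0,-0.1],"spin":0},{"xyz":[0,0,-0.14],"spin":0},{"xyz":[0,0,-0.14],"spin":0},{"xyz":[0,0,-0.1],"spin":0},{"xyz":[0,0,0],"spin":0},{"xyz":[0,0,0],"spin":0}]'; python3 -c "
from h import *
to([.605,-.0237,.2],-3)
from rig import eyes
f=eyes.grab_frame('top');t=f
a=f['color'][180:330,95:395];cv2.imwrite('pics/t5.png',cv2.resize(a,None,fx=2.66,fy=2.66,interpolation=cv2.INTER_CUBIC))"
```

```text
time: 19.38
position: [0.6151, -0.3217, 0.0761]
tool_rot: [1.0, -0.027, 0.0, 0.0]
ft_force: [0.4, 0.5, -2.4]
grip_width: 0.0597
grip_force: 25.0
time: 19.72
position: [0.6152, -0.3217, 0.0759]
tool_rot: [1.0, -0.027, 0.0, 0.0]
ft_force: [0.9, 0.2, -0.6]
grip_width: 0.0785
grip_force: 0.0
time: 20.38
position: [0.616, -0.3221, 0.2217]
tool_rot: [1.0, -0.027, 0.002, 0.001]
ft_force: [-0.8, -0.3, 0.2]
grip_width: 0.0794
grip_force: 0.0
pos [ 0.616  -0.3221  0.2217] yaw -3.1 t 20.4 dxyz(units of 250mm) [-0.109  -1.1898  0.0833] spin units -0.02
```

View pics/t5.png

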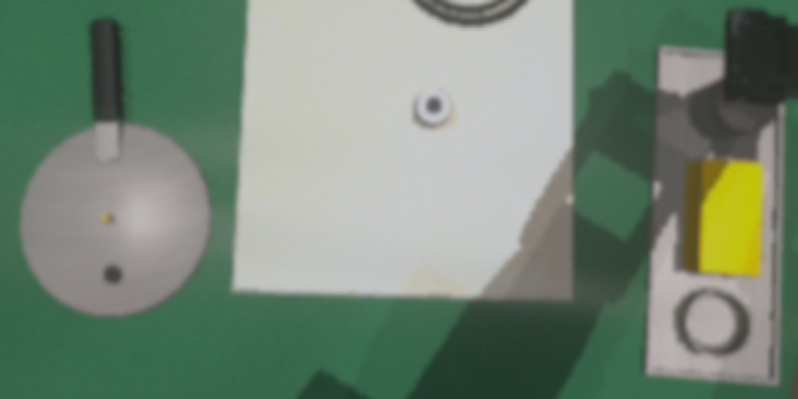

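```bash
python3 -m jog '[{"xyz":[-0.0109,-0.119,0],"spin":0},{"xyz":[-0.0109,-0.119,0],"spin":0},{"xyz":[-0.0109,-0.119,0],"spin":0},{"xyz":[-0.0109,-0.119,0],"spin":0},{"xyz":[-0.0109,-0.119,0],"spin":0},{"xyz":[-0.0109,-0.119,0],"spin":0},{"xyz":[-0.0109,-0.119,0],"spin":0},{"xyz":[-0.0109,-0.119,0],"spin":0},{"xyz":[-0.0109,-0.119,0],"spin":0},{"xyz":[-0.0109,-0.119,0],"spin":0}]' 0.9; python3 -m jog '[{"xyz":[0,0,0.06],"spin":0},{"xyz":[0,0,0.1],"spin":0},{"xyz":[0,0,0.1],"spin":0},{"xyz":[0,0,0.1],"spin":0},{"xyz":[0,0,0],"spin":0},{"xyz":[0,0,0],"spin":0}]'; python3 -c "
from h import *
to([.605,-.0237,.045],-3)
from rig import eyes
f=eyes.grab_frame('scene');cv2.imwrite('pics/s6.png',cv2.resize(f['color'][100:250,150:350],None,fx=3.5,fy=3.5,interpolation=cv2.INTER_CUBIC))"
```

```text
time: 21.27
position: [0.6024, -0.0215, 0.2165]
tool_rot: [1.0, -0.027, -0.002, -0.0]
ft_force: [-0.3, 0.1, -0.2]
grip_width: 0.0787
grip_force: 0.0
time: 21.77
position: [0.602, -0.0229, 0.126]
tool_rot: [1.0, -0.027, -0.003, -0.0]
ft_force: [0.2, 0.8, 0.1]
grip_width: 0.0791
grip_force: 0.0
pos [ 0.602  -0.0229  0.126 ] yaw -3.1 t 21.8 dxyz(units of 250mm) [0.0138 0.0026 0.3241] spin units -0.02
```

View pics/s6.png

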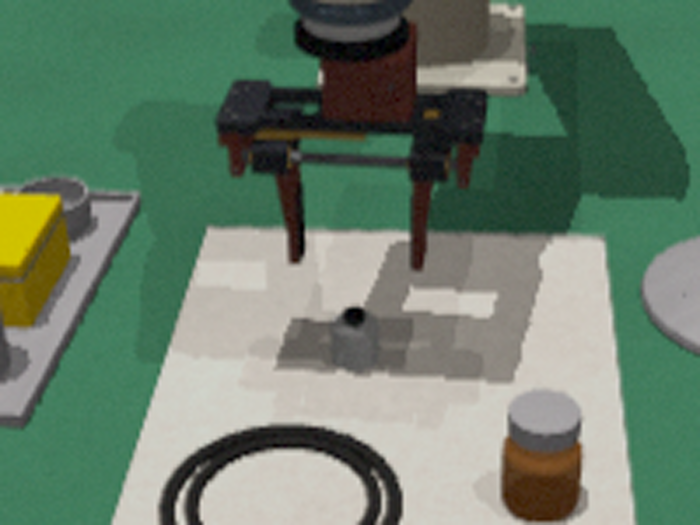

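```bash
python3 -m jog '[{"xyz":[0.002,0,0.06],"spin":0},{"xyz":[0.002,0,0.08],"spin":0},{"xyz":[0,0,0.08],"spin":0},{"xyz":[0,0,0.06],"spin":0},{"xyz":[0,0,0.03],"spin":0},{"xyz":[0,0,0],"spin":0},{"xyz":[0,0,0],"spin":0},{"xyz":[0,0,0],"spin":0},{"xyz":[0,0,0],"spin":0}]'; python3 -c "
from h import *
to([.605,-.0237,.045],-3)"
```

```text
time: 22.57
position: [0.6057, -0.0231, 0.0519]
tool_rot: [1.0, -0.027, 0.001, 0.0]
ft_force: [-0.9, 0.0, -0.6]
grip_width: 0.0788
grip_force: 0.0
pos [ 0.6057 -0.0231  0.0519] yaw -3.1 t 22.6 dxyz(units of 250mm) [-0.0028  0.0025  0.0275] spin units -0.02
```

```bash
python3 -m jog '[{"xyz":[0,0,0.012],"spin":0},{"xyz":[0,0,0.012],"spin":0},{"xyz":[0,0,0],"spin":0},{"xyz":[0,0,0],"spin":0},{"xyz":[0,0,0],"spin":0}]'; python3 -m jog '[{"xyz":[0,0,0],"spin":0},{"xyz":[0,0,0],"spin":0},{"xyz":[0,0,0],"spin":0},{"xyz":[0,0,0],"spin":0},{"xyz":[0,0,0],"spin":0},{"xyz":[0,0,0],"spin":0},{"xyz":[0,0,0],"spin":0},{"xyz":[0,0,0],"spin":0},{"xyz":[0,0,0],"spin":0},{"xyz":[0,0,0],"spin":0}]' 0 15; python3 -m jog '[{"xyz":[0,0,0],"spin":0},{"xyz":[0,0,0],"spin":0},{"xyz":[0,0,-0.04],"spin":0},{"xyz":[0,0,-0.08],"spin":0},{"xyz":[0,0,-0.12],"spin":0},{"xyz":[0,0,-0.12],"spin":0},{"xyz":[0,0,-0.06],"spin":0},{"xyz":[0,0,0],"spin":0},{"xyz":[0,0,0],"spin":0}]'; python3 -c "
from h import *
to([.4865,.2932,.15],-3)"
```

```text
time: 22.98
position: [0.6047, -0.023, 0.0444]
tool_rot: [1.0, -0.027, -0.0, -0.0]
ft_force: [-0.7, 0.2, 1.0]
grip_width: 0.0791
grip_force: 0.0
time: 23.82
position: [0.6048, -0.0231, 0.0445]
tool_rot: [1.0, -0.027, 0.0, 0.0]
ft_force: [-0.0, -0.5, 0.1]
grip_width: 0.0357
grip_force: 15.0
time: 24.57
position: [0.6051, -0.023, 0.1505]
tool_rot: [1.0, -0.027, 0.001, 0.0]
ft_force: [0.0, -0.0, -1.7]
grip_width: 0.0357
grip_force: 15.0
pos [ 0.6051 -0.023   0.1505] yaw -3.1 t 24.6 dxyz(units of 250mm) [-5.4230e-01 -1.2374e+00  9.0000e-04] spin units -0.02
```

```bash
python3 -m jog '[{"xyz":[-0.0544,-0.124,0],"spin":0},{"xyz":[-0.0544,-0.124,0],"spin":0},{"xyz":[-0.0544,-0.124,0],"spin":0},{"xyz":[-0.0544,-0.124,0],"spin":0},{"xyz":[-0.0544,-0.124,0],"spin":0},{"xyz":[-0.0544,-0.124,0],"spin":0},{"xyz":[-0.0544,-0.124,0],"spin":0},{"xyz":[-0.0544,-0.124,0],"spin":0},{"xyz":[-0.0544,-0.124,0],"spin":0},{"xyz":[-0.0544,-0.124,0],"spin":0}]'; python3 -m jog '[{"xyz":[0,0,0],"spin":0},{"xyz":[0,0,0.06],"spin":0},{"xyz":[0,0,0.08],"spin":0},{"xyz":[0,0,0.08],"spin":0},{"xyz":[0,0,0.04],"spin":0},{"xyz":[0,0,0],"spin":0},{"xyz":[0,0,0],"spin":0},{"xyz":[0,0,0],"spin":0}]'; python3 -c "
from h import *
to([.486,.2937,.0565],-3)
from rig import eyes,env
f=eyes.grab_frame('scene');cv2.imwrite('pics/s7.png',cv2.resize(f['color'][110:230,300:430],None,fx=5,fy=5,interpolation=cv2.INTER_CUBIC))
p=env.read_state()['position']
d=pickle.load(open('f0.pkl','rb'))
for n,q in(('whistle base',[p[0],p[1],p[2]-.0265]),('pipe top',[.486,.2937,.046]),('pipe foot',[.486,.2937,.03])):print(n,((proj(f,q)-[300,110]+.5)*5).round(1))
"
```

```text
time: 25.4
position: [0.4838, 0.2947, 0.1476]
tool_rot: [1.0, -0.027, -0.001, 0.001]
ft_force: [-0.1, 0.6, -0.4]
grip_width: 0.0352
grip_force: 15.0
time: 26.07
position: [0.4862, 0.2938, 0.0848]
tool_rot: [1.0, -0.027, 0.0, -0.0]
ft_force: [0.6, -0.7, -1.0]
grip_width: 0.0359
grip_force: 15.0
pos [0.4862 0.2938 0.0848] yaw -3.12 t 26.1 dxyz(units of 250mm) [-0.0006  0.0003  0.1133] spin units -0.02
whistle base [350.4 293.3]
pipe top [346.6 312.6]
pipe foot [342.6 337. ]
```

View pics/s7.png

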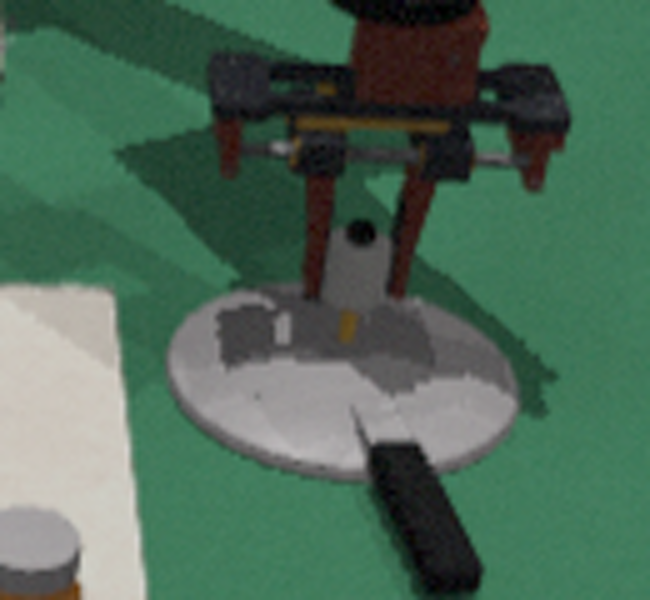

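```bash
python3 - <<'E'
from h import *
from rig import eyes
fs=[eyes.grab_frame('scene') for _ in range(4)];f=fs[0]
im=np.mean([x['color'] for x in fs],0).astype(np.uint8);g=cv2.cvtColor(im,cv2.COLOR_BGR2GRAY)
print("rows 154-181, cols 363-381")
for r in range(154,182):print(r,g[r,363:382])
h=cv2.cvtColor(im,cv2.COLOR_BGR2HSV)
for r in range(170,182):print(r,[int(x) for x in h[r,364:376,1]])
p=np.array([.4862,.2938,.0583])
for n,q in(('base c',p),('base front',p+[.018,0,0]),('knob top',p+[0,0,.044]),('base L',p-[0,.018,0]),('base R',p+[0,.018,0]),('top L',p+[0,-.018,.034]),('top R',p+[0,.018,.034]),('pipe top',[.486,.2937,.046]),('pipe foot',[.486,.2937,.03])):print(n,proj(f,q).round(1))
E
```

```text
rows 154-181, cols 363-381
154 [30 34 34 41 51 54 59 37 19 15 20 39 54 62 66 51 28 19 32]
155 [33 31 31 47 66 67 46 17 13 12 16  6 34 59 64 50 21 21 27]
156 [34 32 31 65 80 79 42 12 11  9 14  8 50 70 69 42 18 24 32]
157 [33 35 30 76 82 80 45 17 10 10  5 13 66 82 78 45 20 28 33]
158 [31 31 37 77 81 82 65 44 26 24 29 45 80 82 84 60 24 30 33]
159 [34 32 40 76 79 80 82 72 60 60 61 78 85 83 86 66 32 31 33]
160 [33 28 48 73 80 81 82 82 85 85 85 85 87 86 87 62 27 34 34]
161 [32 27 57 74 79 81 84 83 83 86 88 86 87 87 85 51 25 34 33]
162 [34 29 62 76 79 82 82 83 84 86 87 87 88 86 85 43 29 32 31]
163 [30 28 68 77 78 81 82 83 84 87 86 89 86 86 82 40 29 30 32]
164 [30 29 71 78 80 82 83 84 85 85 88 87 87 86 77 33 31 36 35]
165 [31 37 71 78 80 81 82 85 84 84 87 85 86 84 69 31 34 33 39]
166 [32 38 72 79 80 84 84 84 86 84 84 86 85 85 58 27 30 32 41]
167 [36 48 74 79 81 82 83 84 86 86 85 85 84 84 44 27 35 34 47]
168 [26 54 75 79 82 84 83 85 84 86 85 83 85 83 63 50 34 33 56]
169 [28 41 72 80 82 84 82 83 86 87 86 83 84 84 93 85 61 66 79]
170 [51 47 64 76 79 82 85 83 83 83 86 84 81 81 92 93 85 92 99]
17
[... 750 characters left out ...]
7, 25, 30, 22, 0, 6, 9, 10, 3]
172 [8, 8, 8, 12, 92, 123, 92, 43, 10, 3, 4, 4]
173 [4, 8, 11, 8, 129, 176, 171, 92, 18, 6, 4, 8]
174 [8, 11, 8, 19, 150, 182, 170, 76, 11, 6, 7, 8]
175 [4, 11, 8, 44, 160, 176, 172, 59, 7, 11, 4, 4]
176 [4, 8, 4, 57, 158, 177, 160, 32, 8, 11, 8, 7]
177 [7, 8, 4, 64, 159, 162, 129, 25, 11, 7, 8, 8]
178 [0, 7, 7, 30, 92, 91, 70, 11, 11, 8, 4, 4]
179 [4, 7, 4, 7, 7, 11, 7, 4, 7, 4, 4, 4]
180 [4, 8, 4, 4, 7, 4, 4, 11, 7, 4, 7, 6]
181 [3, 7, 6, 3, 3, 7, 3, 6, 7, 0, 3, 3]
base c [369.5 168.3]
base front [370.5 171.7]
knob top [371.8 154.3]
base L [362.9 168.1]
base R [376.1 168.4]
top L [364.5 157.4]
top R [378.  157.7]
pipe top [368.8 172. ]
pipe foot [368.  176.9]
```

```bash
python3 -m jog '[{"xyz":[0.001,0.003,0],"spin":0},{"xyz":[0,0,0.02],"spin":0},{"xyz":[0,0,0.02],"spin":0},{"xyz":[0,0,0.02],"spin":0},{"xyz":[0,0,0.02],"spin":0},{"xyz":[0,0,0.02],"spin":0},{"xyz":[0,0,0.01],"spin":0},{"xyz":[0,0,0],"spin":0},{"xyz":[0,0,0],"spin":0},{"xyz":[0,0,0],"spin":0}]'; python3 -c "
from h import *
to([.486,.2937,.0565],-3)"
```

```text
time: 27.15
position: [0.4859, 0.2931, 0.0568]
tool_rot: [1.0, -0.027, -0.0, 0.0]
ft_force: [-0.3, -0.7, -0.6]
grip_width: 0.0353
grip_force: 15.0
pos [0.4859 0.2931 0.0568] yaw -3.1 t 27.1 dxyz(units of 250mm) [ 0.0003 -0.0023  0.0012] spin units -0.02
```

```bash
python3 -m jog '[{"xyz":[0,0,0],"spin":0},{"xyz":[0,0,0],"spin":0},{"xyz":[0,0,0],"spin":0},{"xyz":[0,0,0],"spin":0},{"xyz":[0,0,0],"spin":0},{"xyz":[0,0,0],"spin":0}]' 0.8;  python3 -m jog '[{"xyz":[0,0,-0.03],"spin":0},{"xyz":[0,0,-0.06],"spin":0},{"xyz":[0,0,-0.1],"spin":0},{"xyz":[0,0,-0.14],"spin":0},{"xyz":[0,0,-0.14],"spin":0},{"xyz":[0,0,-0.12],"spin":0},{"xyz":[0,0,0],"spin":0},{"xyz":[0,0,0],"spin":0},{"xyz":[0,0,0],"spin":0}]'; python3 -c "
from h import *
to([.505,-.3153,.2],-3)
from rig import eyes
f=eyes.grab_frame('scene');cv2.imwrite('pics/s8.png',cv2.resize(f['color'][110:260,90:430],None,fx=2.3,fy=2.3,interpolation=cv2.INTER_CUBIC))"
```

```text
time: 27.65
position: [0.486, 0.2931, 0.057]
tool_rot: [1.0, -0.027, 0.0, -0.0]
ft_force: [-0.3, -0.3, 0.3]
grip_width: 0.0694
grip_force: 0.0
time: 28.4
position: [0.4855, 0.2928, 0.2043]
tool_rot: [1.0, -0.027, -0.0, 0.0]
ft_force: [-0.7, 1.2, 0.2]
grip_width: 0.0701
grip_force: 0.0
pos [0.4855 0.2928 0.2043] yaw -3.1 t 28.4 dxyz(units of 250mm) [0.2096 2.4248 0.0177] spin units -0.02
```

View pics/s8.png

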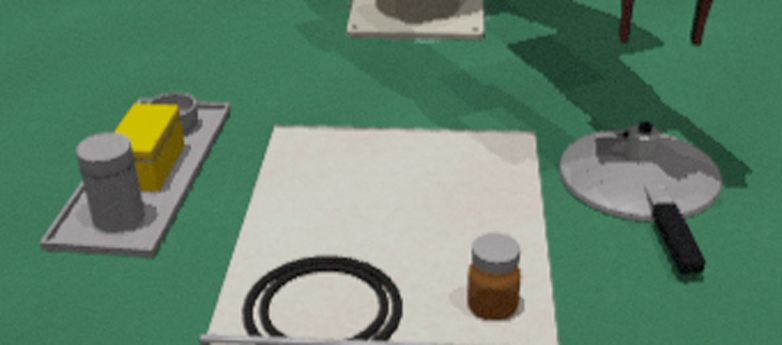

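```bash
python3 -m jog '[{"xyz":[0.0117,0.1347,0],"spin":0},{"xyz":[0.0117,0.1347,0],"spin":0},{"xyz":[0.0117,0.1347,0],"spin":0},{"xyz":[0.0117,0.1347,0],"spin":0},{"xyz":[0.0117,0.1347,0],"spin":0},{"xyz":[0.0117,0.1347,0],"spin":0},{"xyz":[0.0117,0.1347,0],"spin":0},{"xyz":[0.0117,0.1347,0],"spin":0},{"xyz":[0.0117,0.1347,0],"spin":0}]' 0.9 20 >/dev/null; python3 -m jog '[{"xyz":[0.0117,0.1347,0],"spin":0},{"xyz":[0.0117,0.1347,0],"spin":0},{"xyz":[0.0117,0.1347,0],"spin":0},{"xyz":[0.0117,0.1347,0],"spin":0},{"xyz":[0.0117,0.1347,0],"spin":0},{"xyz":[0.0117,0.1347,0],"spin":0},{"xyz":[0.0117,0.1347,0],"spin":0},{"xyz":[0.0117,0.1347,0],"spin":0},{"xyz":[0.0117,0.1347,0],"spin":0}]' >/dev/null;  python3 -m jog '[{"xyz":[0,0,0],"spin":0},{"xyz":[0,0,0],"spin":0},{"xyz":[0,0,0.04],"spin":0},{"xyz":[0,0,0.08],"spin":0},{"xyz":[0,0,0.08],"spin":0},{"xyz":[0,0,0.04],"spin":0},{"xyz":[0,0,0],"spin":0},{"xyz":[0,0,0],"spin":0}]'; python3 -c "
from h import *
to([.505,-.3153,.055],-3)"
```

```text
time: 30.62
position: [0.5054, -0.3138, 0.1437]
tool_rot: [1.0, -0.026, -0.001, -0.001]
ft_force: [0.2, -0.0, 0.0]
grip_width: 0.0791
grip_force: 0.0
pos [ 0.5054 -0.3138  0.1437] yaw -3.03 t 30.6 dxyz(units of 250mm) [-0.0007  0.0066  0.3548] spin units -0.01
```

```bash
python3 -m jog '[{"xyz":[0,0.004,0.06],"spin":0},{"xyz":[0,0,0.08],"spin":0},{"xyz":[0,0,0.08],"spin":0},{"xyz":[0,0,0.08],"spin":0},{"xyz":[0,0,0.055],"spin":0},{"xyz":[0,0,0],"spin":0},{"xyz":[0,0,0],"spin":0}]'; python3 -m jog '[{"xyz":[0,0,0],"spin":0},{"xyz":[0,0,0],"spin":0},{"xyz":[0,0,0],"spin":0},{"xyz":[0,0,0],"spin":0},{"xyz":[0,0,0],"spin":0},{"xyz":[0,0,0],"spin":0},{"xyz":[0,0,0],"spin":0},{"xyz":[0,0,0],"spin":0},{"xyz":[0,0,0],"spin":0},{"xyz":[0,0,0],"spin":0}]' 0 20; python3 -c "
from h import *
to([.505,-.3153,.055],-3)"; python3 -m jog '[{"xyz":[0,0,-0.04],"spin":0},{"xyz":[0,0,-0.1],"spin":0},{"xyz":[0,0,-0.14],"spin":0},{"xyz":[0,0,-0.14],"spin":0},{"xyz":[0,0,-0.08],"spin":0},{"xyz":[0,0,0],"spin":0},{"xyz":[0,0,0],"spin":0}]'; python3 -c "
from h import *
to([.505,-.0792,.17],-3)"
```

```text
time: 31.2
position: [0.5058, -0.3159, 0.0559]
tool_rot: [1.0, -0.027, -0.0, -0.0]
ft_force: [-0.4, 0.0, 0.8]
grip_width: 0.0791
grip_force: 0.0
time: 32.03
position: [0.5063, -0.3164, 0.0569]
tool_rot: [1.0, -0.027, 0.001, 0.0]
ft_force: [-0.4, 0.1, 6.9]
grip_width: 0.06
grip_force: 20.0
pos [ 0.5063 -0.3164  0.0569] yaw -3.11 t 32.0 dxyz(units of 250mm) [-0.0053 -0.004   0.0074] spin units -0.02
time: 32.62
position: [0.5061, -0.3163, 0.1823]
tool_rot: [1.0, -0.027, 0.001, 0.001]
ft_force: [-1.1, 1.0, -2.9]
grip_width: 0.06
grip_force: 20.0
pos [ 0.5061 -0.3163  0.1823] yaw -3.1 t 32.6 dxyz(units of 250mm) [-0.0557 -0.9468  0.0476] spin units -0.02
```

```bash
python3 -m jog '[{"xyz":[-0.0048,-0.0948,0],"spin":0},{"xyz":[-0.0048,-0.0948,0],"spin":0},{"xyz":[-0.0048,-0.0948,0],"spin":0},{"xyz":[-0.0048,-0.0948,0],"spin":0},{"xyz":[-0.0048,-0.0948,0],"spin":0},{"xyz":[-0.0048,-0.0948,0],"spin":0},{"xyz":[-0.0048,-0.0948,0],"spin":0},{"xyz":[-0.0048,-0.0948,0],"spin":0},{"xyz":[-0.0048,-0.0948,0],"spin":0},{"xyz":[-0.0048,-0.0948,0],"spin":0}]'; python3 -m jog '[{"xyz":[0,0,0],"spin":0},{"xyz":[0,0,0.06],"spin":0},{"xyz":[0,0,0.08],"spin":0},{"xyz":[0,0,0.08],"spin":0},{"xyz":[0,0,0.08],"spin":0},{"xyz":[0,0,0.06],"spin":0},{"xyz":[0,0,0.04],"spin":0},{"xyz":[0,0,0.02],"spin":0},{"xyz":[0,0,0],"spin":0},{"xyz":[0,0,0],"spin":0}]';python3 -c "
from h import *
to([.507,-.079,.070],-3)"
```

```text
time: 33.45
position: [0.505, -0.0774, 0.179]
tool_rot: [1.0, -0.027, -0.002, -0.0]
ft_force: [0.4, -0.1, -2.2]
grip_width: 0.06
grip_force: 20.0
time: 34.28
position: [0.5065, -0.0789, 0.0757]
tool_rot: [1.0, -0.027, -0.0, -0.0]
ft_force: [-0.8, 0.2, -1.0]
grip_width: 0.0596
grip_force: 20.0
pos [ 0.5065 -0.0789  0.0757] yaw -3.11 t 34.3 dxyz(units of 250mm) [0.0021 0.0004 0.0227] spin units -0.02
```

```bash
python3 -m jog '[{"xyz":[0,0,0.008],"spin":0},{"xyz":[0,0,0.008],"spin":0},{"xyz":[0,0,0],"spin":0},{"xyz":[0,0,0],"spin":0}]'; python3 -m jog '[{"xyz":[0,0,0.006],"spin":0},{"xyz":[0,0,0],"spin":0},{"xyz":[0,0,0],"spin":0}]'
```

```text
time: 34.62
position: [0.5067, -0.0788, 0.0721]
tool_rot: [1.0, -0.027, 0.0, 0.0]
ft_force: [-0.0, -0.5, -1.0]
grip_width: 0.0601
grip_force: 20.0
time: 34.87
position: [0.5069, -0.0787, 0.0707]
tool_rot: [1.0, -0.027, 0.0, 0.0]
ft_force: [-0.4, -0.1, 5.1]
grip_width: 0.0595
grip_force: 20.0
```

Contact. Release, rise, and go to the katori at (0.400,-0.3096).

```bash
python3 -m jog '[{"xyz":[0,0,0],"spin":0},{"xyz":[0,0,0],"spin":0},{"xyz":[0,0,0],"spin":0},{"xyz":[0,0,0],"spin":0},{"xyz":[0,0,0],"spin":0}]' 0.88;  python3 -m jog '[{"xyz":[0,0,-0.03],"spin":0},{"xyz":[0,0,-0.06],"spin":0},{"xyz":[0,0,-0.1],"spin":0},{"xyz":[0,0,-0.14],"spin":0},{"xyz":[0,0,-0.14],"spin":0},{"xyz":[0,0,-0.06],"spin":0},{"xyz":[0,0,0],"spin":0},{"xyz":[0,0,0],"spin":0}]'; python3 -c "
from h import *
to([.4,-.3096,.2],-3)"
```

```text
time: 35.28
position: [0.5065, -0.0787, 0.0701]
tool_rot: [1.0, -0.027, -0.0, -0.0]
ft_force: [0.9, -0.3, -0.8]
grip_width: 0.0771
grip_force: 0.0
time: 35.95
position: [0.5069, -0.0788, 0.2038]
tool_rot: [1.0, -0.027, 0.001, 0.0]
ft_force: [-0.4, 0.6, -0.3]
grip_width: 0.0771
grip_force: 0.0
pos [ 0.5069 -0.0788  0.2038] yaw -3.1 t 36.0 dxyz(units of 250mm) [-0.3769  0.9451  0.0146] spin units -0.02
```

```bash
python3 -m jog '[{"xyz":[-0.0377,0.0945,0],"spin":0},{"xyz":[-0.0377,0.0945,0],"spin":0},{"xyz":[-0.0377,0.0945,0],"spin":0},{"xyz":[-0.0377,0.0945,0],"spin":0},{"xyz":[-0.0377,0.0945,0],"spin":0},{"xyz":[-0.0377,0.0945,0],"spin":0},{"xyz":[-0.0377,0.0945,0],"spin":0},{"xyz":[-0.0377,0.0945,0],"spin":0},{"xyz":[-0.0377,0.0945,0],"spin":0},{"xyz":[-0.0377,0.0945,0],"spin":0}]' 0.88 15; python3 -m jog '[{"xyz":[0,0,0],"spin":0},{"xyz":[0,0,0],"spin":0},{"xyz":[0,0,0.06],"spin":0},{"xyz":[0,0,0.1],"spin":0},{"xyz":[0,0,0.1],"spin":0},{"xyz":[0,0,0.08],"spin":0},{"xyz":[0,0,0],"spin":0},{"xyz":[0,0,0],"spin":0}]'; python3 -c "
from h import *
to([.4,-.3096,.035],-3)"
```

```text
time: 36.78
position: [0.398, -0.3098, 0.2009]
tool_rot: [1.0, -0.027, -0.001, -0.001]
ft_force: [0.4, -0.0, 0.3]
grip_width: 0.077
grip_force: 0.0
time: 37.45
position: [0.3991, -0.3079, 0.1165]
tool_rot: [1.0, -0.027, -0.002, -0.001]
ft_force: [-0.7, -0.8, 0.7]
grip_width: 0.0774
grip_force: 0.0
pos [ 0.3991 -0.3079  0.1165] yaw -3.04 t 37.5 dxyz(units of 250mm) [0.0052 0.0076 0.3261] spin units -0.01
```

```bash
python3 -m jog '[{"xyz":[0.002,0.003,0.06],"spin":0},{"xyz":[0,0,0.08],"spin":0},{"xyz":[0,0,0.08],"spin":0},{"xyz":[0,0,0.06],"spin":0},{"xyz":[0,0,0.03],"spin":0},{"xyz":[0,0,0.01],"spin":0},{"xyz":[0,0,0],"spin":0},{"xyz":[0,0,0],"spin":0}]'; python3 -m jog '[{"xyz":[0,0,0],"spin":0},{"xyz":[0,0,0],"spin":0},{"xyz":[0,0,0],"spin":0},{"xyz":[0,0,0],"spin":0},{"xyz":[0,0,0],"spin":0},{"xyz":[0,0,0],"spin":0},{"xyz":[0,0,0],"spin":0},{"xyz":[0,0,0],"spin":0}]' 0 15; python3 -c "
from h import *
to([.4,-.3096,.035],-3)"; python3 -m jog '[{"xyz":[0,0,-0.04],"spin":0},{"xyz":[0,0,-0.1],"spin":0},{"xyz":[0,0,-0.14],"spin":0},{"xyz":[0,0,-0.14],"spin":0},{"xyz":[0,0,-0.14],"spin":0},{"xyz":[0,0,-0.08],"spin":0},{"xyz":[0,0,0],"spin":0},{"xyz":[0,0,0],"spin":0}]'; python3 -c "
from h import *
to([.5035,-.0805,.19],-3)"
```

```text
time: 38.12
position: [0.4007, -0.3106, 0.0387]
tool_rot: [1.0, -0.027, 0.001, 0.0]
ft_force: [-0.1, -0.8, 0.1]
grip_width: 0.0771
grip_force: 0.0
time: 38.78
position: [0.4006, -0.3107, 0.0386]
tool_rot: [1.0, -0.027, 0.001, 0.0]
ft_force: [-0.4, 1.1, 6.8]
grip_width: 0.0668
grip_force: 15.0
pos [ 0.4006 -0.3107  0.0386] yaw -3.11 t 38.8 dxyz(units of 250mm) [-0.0026 -0.0042  0.0144] spin units -0.02
time: 39.45
position: [0.4004, -0.3106, 0.1992]
tool_rot: [1.0, -0.027, 0.001, 0.001]
ft_force: [-0.6, 0.6, -1.4]
grip_width: 0.0662
grip_force: 15.0
pos [ 0.4004 -0.3106  0.1992] yaw -3.1 t 39.5 dxyz(units of 250mm) [ 0.362  -0.9413  0.036 ] spin units -0.02
```

```bash
python3 -m jog '[{"xyz":[0.0362,-0.0941,0],"spin":0},{"xyz":[0.0362,-0.0941,0],"spin":0},{"xyz":[0.0362,-0.0941,0],"spin":0},{"xyz":[0.0362,-0.0941,0],"spin":0},{"xyz":[0.0362,-0.0941,0],"spin":0},{"xyz":[0.0362,-0.0941,0],"spin":0},{"xyz":[0.0362,-0.0941,0],"spin":0},{"xyz":[0.0362,-0.0941,0],"spin":0},{"xyz":[0.0362,-0.0941,0],"spin":0},{"xyz":[0.0362,-0.0941,0],"spin":0}]'; python3 -m jog '[{"xyz":[0,0,0],"spin":0},{"xyz":[0,0,0],"spin":0},{"xyz":[0,0,0.06],"spin":0},{"xyz":[0,0,0.08],"spin":0},{"xyz":[0,0,0.08],"spin":0},{"xyz":[0,0,0.06],"spin":0},{"xyz":[0,0,0.02],"spin":0},{"xyz":[0,0,0],"spin":0},{"xyz":[0,0,0],"spin":0}]';python3 -c "
from h import *
to([.5035,-.0805,.1145],-3)"
```

```text
time: 40.28
position: [0.5022, -0.0788, 0.1959]
tool_rot: [1.0, -0.027, -0.002, -0.0]
ft_force: [0.3, 0.3, -1.5]
grip_width: 0.0664
grip_force: 15.0
time: 41.03
position: [0.5028, -0.0809, 0.1225]
tool_rot: [1.0, -0.027, -0.001, -0.0]
ft_force: [0.2, 0.3, -1.2]
grip_width: 0.0666
grip_force: 15.0
pos [ 0.5028 -0.0809  0.1225] yaw -3.15 t 41.0 dxyz(units of 250mm) [ 0.0029 -0.0016  0.0322] spin units -0.03
```

```bash
python3 -m jog '[{"xyz":[0,0,0.01],"spin":0},{"xyz":[0,0,0.01],"spin":0},{"xyz":[0,0,0],"spin":0},{"xyz":[0,0,0],"spin":0}]'; python3 -m jog '[{"xyz":[0,0,0.006],"spin":0},{"xyz":[0,0,0],"spin":0},{"xyz":[0,0,0],"spin":0}]'; python3 -m jog '[{"xyz":[0,0,0.004],"spin":0},{"xyz":[0,0,0],"spin":0},{"xyz":[0,0,0],"spin":0}]'
```

```text
time: 41.37
position: [0.5033, -0.0803, 0.1181]
tool_rot: [1.0, -0.027, 0.0, 0.0]
ft_force: [-0.3, -0.7, -0.5]
grip_width: 0.0672
grip_force: 15.0
time: 41.62
position: [0.5032, -0.0802, 0.1163]
tool_rot: [1.0, -0.027, 0.0, 0.0]
ft_force: [-0.2, -0.8, -0.9]
grip_width: 0.067
grip_force: 15.0
time: 41.87
position: [0.5031, -0.0803, 0.1152]
tool_rot: [1.0, -0.027, -0.0, -0.0]
ft_force: [0.0, 0.3, -0.3]
grip_width: 0.067
grip_force: 15.0
```

```bash
python3 -m jog '[{"xyz":[0,0,0.003],"spin":0},{"xyz":[0,0,0],"spin":0},{"xyz":[0,0,0],"spin":0}]'; python3 -m jog '[{"xyz":[0,0,0],"spin":0},{"xyz":[0,0,0],"spin":0},{"xyz":[0,0,0],"spin":0},{"xyz":[0,0,0],"spin":0},{"xyz":[0,0,0],"spin":0}]' 0.95;  python3 -m jog '[{"xyz":[0,0,-0.03],"spin":0},{"xyz":[0,0,-0.06],"spin":0},{"xyz":[0,0,-0.1],"spin":0},{"xyz":[0,0,-0.14],"spin":0},{"xyz":[0,0,-0.06],"spin":0},{"xyz":[0,0,0],"spin":0},{"xyz":[0,0,0],"spin":0}]'; python3 -c "
from h import *
to([.6155,-.3217,.215],-3)"
```

```text
time: 42.12
position: [0.5032, -0.0803, 0.1146]
tool_rot: [1.0, -0.027, 0.0, -0.0]
ft_force: [-1.0, 0.2, 2.9]
grip_width: 0.0667
grip_force: 15.0
time: 42.53
position: [0.5032, -0.0803, 0.1144]
tool_rot: [1.0, -0.027, -0.0, -0.0]
ft_force: [-0.8, -0.0, -0.0]
grip_width: 0.0836
grip_force: 0.0
time: 43.12
position: [0.5036, -0.0803, 0.213]
tool_rot: [1.0, -0.027, 0.001, 0.0]
ft_force: [0.1, -0.1, -0.5]
grip_width: 0.0835
grip_force: 0.0
pos [ 0.5036 -0.0803  0.213 ] yaw -3.1 t 43.1 dxyz(units of 250mm) [ 0.4992  0.9398 -0.0063] spin units -0.02
```

Now to the canister (10 rows), then down, TCP z target 0.076.

```bash
python3 -m jog '[{"xyz":[0.05,0.094,0],"spin":0},{"xyz":[0.05,0.094,0],"spin":0},{"xyz":[0.05,0.094,0],"spin":0},{"xyz":[0.05,0.094,0],"spin":0},{"xyz":[0.05,0.094,0],"spin":0},{"xyz":[0.05,0.094,0],"spin":0},{"xyz":[0.05,0.094,0],"spin":0},{"xyz":[0.05,0.094,0],"spin":0},{"xyz":[0.05,0.094,0],"spin":0},{"xyz":[0.05,0.094,0],"spin":0}]' 0.92 25; python3 -m jog '[{"xyz":[0,0,0],"spin":0},{"xyz":[0,0,0],"spin":0},{"xyz":[0,0,0.06],"spin":0},{"xyz":[0,0,0.08],"spin":0},{"xyz":[0,0,0],"spin":0},{"xyz":[0,0,0],"spin":0},{"xyz":[0,0,0],"spin":0}]'; python3 -c "
from h import *
to([.6155,-.3217,.076],-3)"
```

```text
time: 43.95
position: [0.6147, -0.3225, 0.2096]
tool_rot: [1.0, -0.027, -0.002, -0.001]
ft_force: [-0.0, 0.0, -0.0]
grip_width: 0.0808
grip_force: 0.0
time: 44.53
position: [0.6152, -0.321, 0.1772]
tool_rot: [1.0, -0.027, -0.0, -0.0]
ft_force: [0.0, -0.1, 0.5]
grip_width: 0.0806
grip_force: 0.0
pos [ 0.6152 -0.321   0.1772] yaw -3.07 t 44.5 dxyz(units of 250mm) [0.0017 0.003  0.4048] spin units -0.01
```

```bash
python3 -m jog '[{"xyz":[0.001,0.001,0.06],"spin":0},{"xyz":[0,0,0.08],"spin":0},{"xyz":[0,0,0.08],"spin":0},{"xyz":[0,0,0.08],"spin":0},{"xyz":[0,0,0.07],"spin":0},{"xyz":[0,0,0.03],"spin":0},{"xyz":[0,0,0],"spin":0},{"xyz":[0,0,0],"spin":0}]'; python3 -m jog '[{"xyz":[0,0,0],"spin":0},{"xyz":[0,0,0],"spin":0},{"xyz":[0,0,0],"spin":0},{"xyz":[0,0,0],"spin":0},{"xyz":[0,0,0],"spin":0},{"xyz":[0,0,0],"spin":0},{"xyz":[0,0,0],"spin":0},{"xyz":[0,0,0],"spin":0},{"xyz":[0,0,0],"spin":0}]' 0 25; python3 -c "
from h import *
to([.6155,-.3217,.076],-3)"; python3 -m jog '[{"xyz":[0,0,-0.04],"spin":0},{"xyz":[0,0,-0.1],"spin":0},{"xyz":[0,0,-0.14],"spin":0},{"xyz":[0,0,-0.14],"spin":0},{"xyz":[0,0,-0.14],"spin":0},{"xyz":[0,0,-0.08],"spin":0},{"xyz":[0,0,0],"spin":0},{"xyz":[0,0,0],"spin":0}]'; python3 -c "
from h import *
to([.4895,.083,.22],-3)"
```

```text
time: 45.2
position: [0.6157, -0.322, 0.0771]
tool_rot: [1.0, -0.027, 0.0, 0.0]
ft_force: [0.0, -0.4, 0.5]
grip_width: 0.0806
grip_force: 0.0
time: 45.95
position: [0.616, -0.3222, 0.078]
tool_rot: [1.0, -0.027, 0.001, 0.0]
ft_force: [-1.0, 0.2, 6.6]
grip_width: 0.0598
grip_force: 25.0
pos [ 0.616  -0.3222  0.078 ] yaw -3.1 t 46.0 dxyz(units of 250mm) [-0.0023 -0.002   0.0081] spin units -0.02
time: 46.62
position: [0.6156, -0.322, 0.2377]
tool_rot: [1.0, -0.027, 0.001, 0.0]
ft_force: [0.0, 0.3, -3.8]
grip_width: 0.0599
grip_force: 25.0
pos [ 0.6156 -0.322   0.2377] yaw -3.1 t 46.6 dxyz(units of 250mm) [-0.5915 -1.5905  0.0689] spin units -0.02
```

```bash
python3 -m jog '[{"xyz":[-0.0422,-0.1136,0],"spin":0},{"xyz":[-0.0422,-0.1136,0],"spin":0},{"xyz":[-0.0422,-0.1136,0],"spin":0},{"xyz":[-0.0422,-0.1136,0],"spin":0},{"xyz":[-0.0422,-0.1136,0],"spin":0},{"xyz":[-0.0422,-0.1136,0],"spin":0},{"xyz":[-0.0422,-0.1136,0],"spin":0}]' >/dev/null; python3 -m jog '[{"xyz":[-0.0422,-0.1136,0],"spin":0},{"xyz":[-0.0422,-0.1136,0],"spin":0},{"xyz":[-0.0422,-0.1136,0],"spin":0},{"xyz":[-0.0422,-0.1136,0],"spin":0},{"xyz":[-0.0422,-0.1136,0],"spin":0},{"xyz":[-0.0422,-0.1136,0],"spin":0},{"xyz":[-0.0422,-0.1136,0],"spin":0},{"xyz":[0,0,0],"spin":0},{"xyz":[0,0,0],"spin":0}]'; python3 -m jog '[{"xyz":[0,0,0.06],"spin":0},{"xyz":[0,0,0.1],"spin":0},{"xyz":[0,0,0.1],"spin":0},{"xyz":[0,0,0.1],"spin":0},{"xyz":[0,0,0.1],"spin":0},{"xyz":[0,0,0.06],"spin":0},{"xyz":[0,0,0.03],"spin":0},{"xyz":[0,0,0],"spin":0},{"xyz":[0,0,0],"spin":0}]';python3 -c "
from h import *
to([.4895,.083,.0915],-3)"
```

```text
time: 47.95
position: [0.4875, 0.084, 0.2348]
tool_rot: [1.0, -0.026, -0.002, 0.0]
ft_force: [-0.1, 0.5, -2.2]
grip_width: 0.0597
grip_force: 25.0
time: 48.7
position: [0.4894, 0.0824, 0.099]
tool_rot: [1.0, -0.027, -0.001, 0.0]
ft_force: [-0.1, 0.3, -2.0]
grip_width: 0.06
grip_force: 25.0
pos [0.4894 0.0824 0.099 ] yaw -3.15 t 48.7 dxyz(units of 250mm) [ 0.0004 -0.0023  0.0302] spin units -0.03
```

```bash
python3 -m jog '[{"xyz":[0,0,0.01],"spin":0},{"xyz":[0,0,0.01],"spin":0},{"xyz":[0,0,0],"spin":0},{"xyz":[0,0,0],"spin":0}]'; python3 -m jog '[{"xyz":[0,0,0.006],"spin":0},{"xyz":[0,0,0],"spin":0},{"xyz":[0,0,0],"spin":0}]'
```

```text
time: 49.03
position: [0.4898, 0.0831, 0.095]
tool_rot: [1.0, -0.027, 0.0, -0.0]
ft_force: [0.9, 0.3, -3.2]
grip_width: 0.0597
grip_force: 25.0
time: 49.28
position: [0.4895, 0.0831, 0.0931]
tool_rot: [1.0, -0.027, 0.0, -0.0]
ft_force: [0.3, 1.0, -3.1]
grip_width: 0.0598
grip_force: 25.0
```

```bash
python3 -m jog '[{"xyz":[0,0,0.005],"spin":0},{"xyz":[0,0,0],"spin":0},{"xyz":[0,0,0],"spin":0}]'; python3 -m jog '[{"xyz":[0,0,0],"spin":0},{"xyz":[0,0,0],"spin":0},{"xyz":[0,0,0],"spin":0},{"xyz":[0,0,0],"spin":0},{"xyz":[0,0,0],"spin":0}]' 0.95;  python3 -m jog '[{"xyz":[0,0,-0.03],"spin":0},{"xyz":[0,0,-0.06],"spin":0},{"xyz":[0,0,-0.1],"spin":0},{"xyz":[0,0,-0.14],"spin":0},{"xyz":[0,0,-0.14],"spin":0},{"xyz":[0,0,-0.14],"spin":0},{"xyz":[0,0,0],"spin":0},{"xyz":[0,0,0],"spin":0}]'; python3 -m jog '[{"xyz":[-0.06,0.1,0],"spin":0},{"xyz":[-0.06,0.1,0],"spin":0},{"xyz":[-0.06,0.1,0],"spin":0},{"xyz":[-0.02,0.14,0],"spin":0},{"xyz":[0,0.14,0],"spin":0},{"xyz":[0,0.14,0],"spin":0},{"xyz":[0,0.14,0],"spin":0},{"xyz":[0,0.14,0],"spin":0},{"xyz":[0,0.14,0],"spin":0},{"xyz":[0,0.14,0],"spin":0}]'; python3 -m jog '[{"xyz":[0,0.14,0],"spin":0},{"xyz":[0,0.14,0],"spin":0},{"xyz":[0,0.14,0],"spin":0},{"xyz":[0,0,0],"spin":0},{"xyz":[0,0,0],"spin":0},{"xyz":[0,0,0],"spin":0}]'; python3 - <<'E'
from h import *
from rig import eyes
d=pickle.load(open('f0.pkl','rb'))
f=eyes.grab_frame('top');s=eyes.grab_frame('scene')
r=lambda a:cv2.resize(a,(400,200),interpolation=cv2.INTER_CUBIC)
T=lambda i:r(i[180:330,95:395]);S=lambda i:r(i[140:280,110:410])
cv2.imwrite('pics/end.png',np.vstack([np.hstack([T(d['top']['color']),T(f['color'])]),np.hstack([S(d['scene']['color']),S(s['color'])])]))
# image shift per object between start and now, top view, by template matching
for n,(x0,y0,x1,y1) in dict(box_katori=(258,232,298,286),canister=(196,248,228,284)).items():
    tpl=d['top']['color'][y0:y1,x0:x1];w=f['color'][y0-10:y1+10,x0-10:x1+10]
    m=cv2.matchTemplate(w,tpl,cv2.TM_CCOEFF_NORMED);_,v,_,l=cv2.minMaxLoc(m);print(n,v,np.array(l)-10)
E
```

```text
time: 49.53
position: [0.4897, 0.0832, 0.092]
tool_rot: [1.0, -0.027, 0.0, -0.0]
ft_force: [-0.5, 1.5, 1.8]
grip_width: 0.0596
grip_force: 25.0
time: 49.95
position: [0.4895, 0.083, 0.0917]
tool_rot: [1.0, -0.027, 0.0, -0.0]
ft_force: [-0.5, 0.4, -0.2]
grip_width: 0.0828
grip_force: 0.0
time: 50.62
position: [0.4908, 0.0832, 0.2468]
tool_rot: [1.0, -0.027, 0.003, -0.0]
ft_force: [-0.1, 0.2, -0.4]
grip_width: 0.0834
grip_force: 0.0
time: 51.45
position: [0.4209, -0.235, 0.2429]
tool_rot: [1.0, -0.027, -0.001, -0.001]
ft_force: [0.3, -0.5, -0.8]
grip_width: 0.0835
grip_force: 0.0
time: 51.95
position: [0.4157, -0.3376, 0.2428]
tool_rot: [1.0, -0.027, -0.001, -0.001]
ft_force: [-0.3, -0.4, 0.3]
grip_width: 0.0836
grip_force: 0.0
box_katori 0.992253303527832 [-1  0]
canister 0.9812589883804321 [0 0]
```

View pics/end.png

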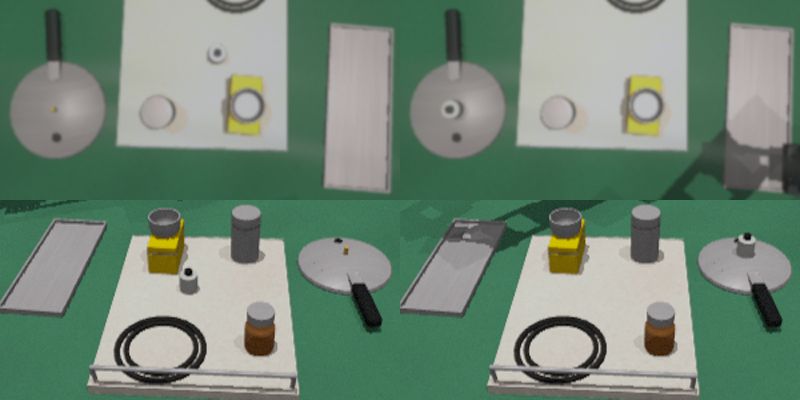

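The before/after pair matches: the box and katori are within about 1 px (2.5 mm) of the start and the canister shows no shift. The weight sits upright on the lid over the pipe, and the jar and rings have not moved. I'm handing in the job.

```bash
python3 -c "
from rig import env
print(env.close_job())"
```

```text
the job is handed in; nothing more can be done
None
```

The job is handed in at about 52 s of the 144 s: the whistle weight is on the lid's vent pipe, and the box, katori and canister are back within a few millimetres of where they stood, as judged from before/after camera images. The judge gave no verdict.

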